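# Reload the valve burn-in box

## Robot

A 7-joint arm with a two-finger parallel gripper is mounted at the origin on the work surface. World frame = base frame: x ahead of the robot, y to its left, z up, the work surface at z = 0. Lengths are in m, angles in rad, forces in N, time in s.
With the tool pointing down it reaches from about 0.4 to 0.85 m from the base axis. Payload 4.5 kg.
Tool frame: the origin (TCP) lies midway between the tips of the shut fingers; the grasp point (between the pads) lies 19 mm behind it; z points along the fingers, y is the line along which they close (so a half turn about z gives the same grasp; the last joint's range is limited). The gripper opens to 88 mm and grips with 3 to 60 N. Pads are 18 mm wide; open, the fingers measure 123 mm over their backs; the gripper's body (75 mm by 187 mm) begins 45 mm behind the grasp point.
Start: joints at [1.258, 0.689, -0.195, 1.565, 0.157, 0.902, -0.215], TCP at [0.212, -0.588, 0.239] pointing down, gripper open.
Joint ranges: [-3.01, 3.01], [-0.46, 2.08], [-1.47, 1.51], [0.13, 2.56], [-1, 4.14], [0.04, 2.09], [-2.66, 2.66]. Speed limits (rad/s): [2.57, 2.57, 3.14, 3.14, 3.14, 3.14, 3.14].

## Interface

Orientations are given as a unit quaternion [w, x, y, z].
In Python, from cell import arm, cams, silhouettes gives the robot as it stands.
- The arm moves only by the tool move_arm, never from a script. Its arguments are lists of equal length, an entry for each row: "linear": the shift along the tool's x, y, z in m, a list of three; "turn": the turn, a rotation vector about the tool's x, y, z in rad, a list of three. A call has 1 to 10 rows; each row shifts and turns the commanded pose from where the row before left it, along the tool's axes as they then stand; what a row does not reach is not made up. A row lasts 1/8 s, in which the tool goes at most 62.5 mm and 10.7 degrees, less where a joint would pass 70% of its speed; a pose out of reach is approached as far as the arm can. A call is refused whole if a number of a shift passes 0.0625 or a number of a turn 0.188, either way. A call with a gripper value outside its range is refused whole. "grip" is the opening, from -1 (shut) to 1 (fully open), set as the call begins (left out, the last holds). The fingers move at their own pace and stop on an object; "squeeze" is the grip in N (left out, the last holds). Time passes only in rows, so rows that do not move let the fingers close. It gives the time, the measured TCP pose, the force, the opening and the grip force at its end, in the units of the state.
- arm.get_state(): the state, without advancing time (a new reading comes with each control period).
- cams.snapshot(name): name is "scene" or "top" or "wrist"; returns a dict with "image" (384x512x3 uint8, red, green, blue), "K" (3x3 intrinsics, pixels), "dist" ([k1, k2, p1, p2, k3] as OpenCV has them; the pictures are not rectified), "rvec" (rotation vector, rad) and "tvec" (3), from world to camera coordinates, as OpenCV has them. Camera axes: x right, y down, z forward; pixel columns grow to the right and rows downward; lengths in m; the calibration is good to about 2 mm. A picture is of the moment at which its call begins. There is no depth.
- arm.sign_off(): hands the job in; it is judged then, once.
Trained networks look in the newest picture that a camera, given by its name, has taken for a name from the list of things; names that differ only in an ending like _2 or _b are one class to them, and where a whole thing is asked for, a point or a joint stands for the part that bears it (a point fixed in the world has none). Each returns a list of dicts, best first, with "p" (0 to 1); they miss things now and then, are a little off and sometimes report something else, mostly with a low value. They report only what shows in the picture. A call takes as long as a camera call. They do not tell look-alikes from the thing itself.
- silhouettes(camera, label): "pixels" (384x512 bool, what is visible of it) and "centre" ([column, row] in pixels, amid what is visible of it).
The state is a dict: "t": time; "joints": joint angles; "joint_vel": joint speeds; "joint_torque": joint torques, N m; "tcp_pos": TCP position; "orientation": TCP orientation; "contact_force": force on the tool from outside, world axes, zero at the start; "torque": the same for the moment, N m; "opening": finger opening in m; "grasp_force": force on a finger pad.
Only numpy, scipy, OpenCV 4.12 (cv2) and the standard library are available. Lean on these libraries where they do the work, as an engineer would, in place of code of your own. Each camera call takes 0.05 s, during which the arm holds its last target. There are 200 camera calls.

## Task

Change over the burn-in test: first slide the supply fader right down to off, and handle the valves only while it is off. Move every finished (green-capped) valve from the open drawer into the grey out-tray and stand every new (orange-capped) valve from the bench in a bay of the drawer, one to a bay, all upright on their feet; then push the drawer fully home so that it clicks in, and only then slide the fader up to the green mark. Leave the other things on the bench where they are.

Things in the scene. Friction and masses are not known exactly. Their poses are not given: they have to be found in the camera images.
- new0: new solenoid valve, orange cap, standing on the bench; may be absent (3 or 4 of four present). Origin: centre of underside; x along its ports, z up. White foot 64 x 46 mm, 26 mm high; ports to 90 mm long in x; on it a black coil 42 (x) x 40 (y) mm, from 26 to 58 mm up: grip it across y from above, fingertips at least 27 mm above the underside. About 160 g.
- new1: another new solenoid valve, orange cap; may be absent. Same shape, size and frame as new0.
- new2: another new solenoid valve, orange cap; may be absent. Same shape, size and frame as new0.
- new3: another new solenoid valve, orange cap; may be absent. Same shape, size and frame as new0.
- done0: finished solenoid valve, green cap, standing in a drawer bay at the start, ports along the bay (within 0.15 rad); may be absent (1 or 2 of four present). Same shape, size and frame as new0.
- done1: another finished solenoid valve, green cap; may be absent. As done0.
- done2: another finished solenoid valve, green cap; may be absent. As done0.
- done3: another finished solenoid valve, green cap; may be absent. As done0.
- bay0 (a point): floor centre of the rightmost drawer bay (seen from the robot), 18 mm above the bench; moves with the drawer. x: the way the drawer closes (away from the robot), y: left across the bays, z up. Each bay is 146 (x) x 79 (y) mm inside. Dividers 6 mm thick, 12 mm high; outer side and rear walls 20 mm above the floor. Four bays, 85 mm apart.
- bay1 (a point): floor centre of the next bay, 85 mm to +y of bay0; same axes. The drawer's white front panel is 12 mm thick, its inner face 76 mm to -x of the bay centres, 364 mm wide; its top is 100 mm above the bench.
- bay2 (a point): floor centre of the third bay; same axes. With the drawer open by j, the front face of the box's casing is j - 76 mm beyond (+x of) the bay centres. Casing 370 mm wide, 188 mm deep, top 105 mm above the bench.
- bay3 (a point): floor centre of the leftmost bay; same axes
- drawer (a joint): opening of the grey test box's drawer, m: 0 = home at its stop, up to 0.145; it opens towards the robot. It stays where it is left (about 1.5 N friction); near home a sprung detent resists with about 5 N from 12 mm on, and over the last 5 mm snaps it home and holds it.
- drawer_handle (a point): middle of the drawer's dark bar handle, which runs 120 mm across the front (along y of the bays), bar about 10 mm thick; its centre lies 35 mm in front of the drawer's front face and 72 mm above the bench; same axes as the bays. The bar can be pushed from the robot's side with closed fingers pointing down, or pinched from above.
- fader (a joint): travel of the black fader grip of the blue supply console, m: 0 = off, at the end stop beside the red tick, up to 0.12. It stays where it is left (about 2 N friction).
- fader_grip (a point): point in the fader's grip, 10 mm below its top and 74.5 mm above the bench. The grip is 28 (x) x 20 (y) x 40 mm high; it slides along its own y axis, +y increasing the joint; the track's top is 30 mm below this point. The console's top (100 x 210 mm) is 30 mm above the bench.
- mark: green bar (20 x 6 x 12 mm) on the console beside the track that marks the test voltage. Origin at the centre of its underside. The fader is set to it when the grip's centre is level with the bar along the track (y of either frame; the frames are parallel). The bar's inner end is 26 mm from the track's centre line.
- outtray_in (a point): centre of the inner floor of the grey out-tray (an open enclosure shell), 5 mm above the bench. Inside 130 (x) x 200 (y) mm, walls 5 mm thick, rim 36 mm above the bench. Axes: x away from the robot, y left, z up.
- spool: red wire spool, 64 mm diameter, 45 mm high: a bystander to leave alone; origin at the centre of its underside
- pliers: blue-handled pliers, 160 mm: a bystander to leave alone; origin at the centre of its underside
- jar: screw jar, 60 mm diameter, 80 mm high: a bystander to leave alone; origin at the centre of its underside
- meter: yellow multimeter, 150 x 75 x 35 mm: a bystander to leave alone; origin at the centre of its underside
There are look-alikes about, which are no part of the job. What is shaped like the new0 but pink is not meant. Leave any blue look-alike of the new2 alone.

How it is judged:
By the outcome, as a careful person would: the job done as asked, in the order asked, and still so for the second after the job is handed in, with the robot touching nothing.
Of new0, new1, new2, new3 only 3 to 4 are there at a start; the rules pass over those that are not, and their reading is None.
Of done0, done1, done2, done3 only 1 to 2 are there at a start; the rules pass over those that are not, and their reading is None.
At some moment in a run one of new0, new1, new2, new3, done0, done1, done2, done3 may be knocked a few centimetres aside while the robot is not near it.
It also fails if it takes over 210 s, if anything falls off the work surface, if the arm or the gripper's body presses on something with over 40 N, if the wrist force passes 120 N, or if a joint passes its speed limit or range.

## Working session

There is one attempt and no reset: what is moved stays moved. The work goes in short steps, Python scripts to look and compute and a tool call to move; the robot and the scene stay as the last step left them, time stands still between calls to the robot, and variables do not carry over. Pictures are saved under pics/ and viewed, at most 16 in all, crops included, and the job is handed in when it is done.

Besides the shell and the picture viewer there is one more tool, called after "Emit:" by a JSON object that holds its "method" and its "body", one argument or row to a line. move_arm: Moves the arm, as the interface text tells. Its arguments: {"type":"object","properties":{"linear":{"type":"array","items":{"type":"array","items":{"type":"number"}}},"turn":{"type":"array","items":{"type":"array","items":{"type":"number"}}},"grip":{"type":"number"},"squeeze":{"type":"number"}},"required":["linear","turn"]}

```bash
mkdir -p pics; cat > h.py <<'E'
import numpy as np, cv2, json
from cell import arm, cams, silhouettes
def snap(n, save=None):
    s=cams.snapshot(n)
    if save: cv2.imwrite('pics/'+save+'.png', s['image'][:,:,::-1])
    return s
def ray(s,uv):
    R,_=cv2.Rodrigues(np.array(s['rvec'],float)); t=np.array(s['tvec'],float).reshape(3)
    p=cv2.undistortPoints(np.array(uv,float).reshape(-1,1,2),np.array(s['K'],float),np.array(s['dist'],float)).reshape(-1,2)
    d=np.c_[p,np.ones(len(p))]@R
    return -R.T@t, d
def onz(s,uv,z):
    c,d=ray(s,uv); return c+d*((z-c[2])/d[:,2])[:,None]
def proj(s,P):
    return cv2.projectPoints(np.array(P,float).reshape(-1,1,3),np.array(s['rvec'],float),np.array(s['tvec'],float),np.array(s['K'],float),np.array(s['dist'],float))[0].reshape(-1,2)
def tri(s1,u1,s2,u2):
    c1,d1=ray(s1,u1);c2,d2=ray(s2,u2);d1=d1[0]/np.linalg.norm(d1);d2=d2[0]/np.linalg.norm(d2)
    a=np.linalg.lstsq(np.c_[d1,-d2],c2-c1,rcond=None)[0]
    p,q=c1+a[0]*d1,c2+a[1]*d2
    return (p+q)/2,np.linalg.norm(p-q)
E
python3 - <<'E'
from h import *
for n in ['scene','top']:
    s=snap(n,n); print(n,(-cv2.Rodrigues(s['rvec'])[0].T@np.array(s['tvec']).reshape(3)).round(3))
    for l in ['new0','done0','drawer','drawer_handle','fader_grip','mark','outtray_in','spool','pliers','jar','meter']:
        print(l,[(np.round(r['centre'],1).tolist(),round(r['p'],2),int(r['pixels'].sum())) for r in silhouettes(n,l)])
    big=cv2.resize(s['image'][:,:,::-1],(800,600),interpolation=cv2.INTER_CUBIC); cv2.imwrite(f'pics/{n}B.png',big)
print(arm.get_state())
E
```

```text
scene [1.091 0.634 0.893]
new0 [([374.6, 265.8], 0.78, 515), ([337.0, 235.3], 0.67, 541), ([380.3, 232.2], 0.66, 462), ([338.9, 209.6], 0.66, 454), ([271.8, 201.3], 0.64, 440), ([307.6, 217.6], 0.58, 458), ([298.2, 290.8], 0.42, 4394)]
done0 [([179.9, 199.0], 0.92, 430), ([213.5, 230.6], 0.7, 531)]
drawer [([227.7, 213.1], 0.66, 4024)]
drawer_handle [([224.2, 215.4], 0.67, 4228)]
fader_grip [([225.0, 148.1], 0.68, 76)]
mark [([336.6, 235.3], 0.63, 575), ([157.1, 165.8], 0.49, 319)]
outtray_in [([299.4, 289.1], 0.81, 4119)]
spool [([376.5, 328.5], 0.58, 819)]
pliers [([157.4, 164.2], 0.75, 267)]
jar [([161.6, 137.2], 0.69, 407), ([225.3, 154.1], 0.58, 75)]
meter [([415.8, 296.6], 0.93, 1953)]
top [0.161 0.014 1.645]
new0 [([181.1, 226.5], 0.83, 291), ([145.4, 224.5], 0.75, 274), ([203.5, 245.1], 0.74, 261), ([166.9, 254.4], 0.72, 281), ([244.8, 206.4], 0.6, 265), ([209.8, 213.9], 0.48, 258)]
done0 [([285.7, 143.6], 0.79, 244), ([239.4, 147.4], 0.73, 230), ([258.2, 152.2], 0.55, 3876)]
drawer [([255.7, 151.8], 0.97, 3615)]
drawer_handle [([253.4, 149.6], 0.84, 3603), ([241.7, 150.9], 0
[... 408 characters left out ...]
 array([ 1.25778631,  0.68909319, -0.19457103,  1.56528342,  0.15728715,
        0.90250093, -0.21511925]), 'joint_vel': array([-0.0009156 , -0.00274884, -0.00079277, -0.00086085, -0.0015085 ,
       -0.00063313,  0.00014123]), 'joint_torque': array([-7.39522875e-05, -5.27500284e+01, -1.26746256e+00, -1.53745383e+01,
       -5.19929593e-02, -8.40738176e-04,  7.37682939e-06]), 'tcp_pos': array([ 0.21246039, -0.58781405,  0.23875066]), 'orientation': array([4.64482527e-05, 9.85005509e-01, 1.72522884e-01, 1.04392517e-05]), 'contact_force': array([ 0.18730244,  0.14021592, -0.25180491]), 'torque': array([-0.01054855,  0.02140421,  0.0148627 ]), 'grasp_force': 0.0, 'opening': 0.08819323905009507}
```

View pics/sceneB.png

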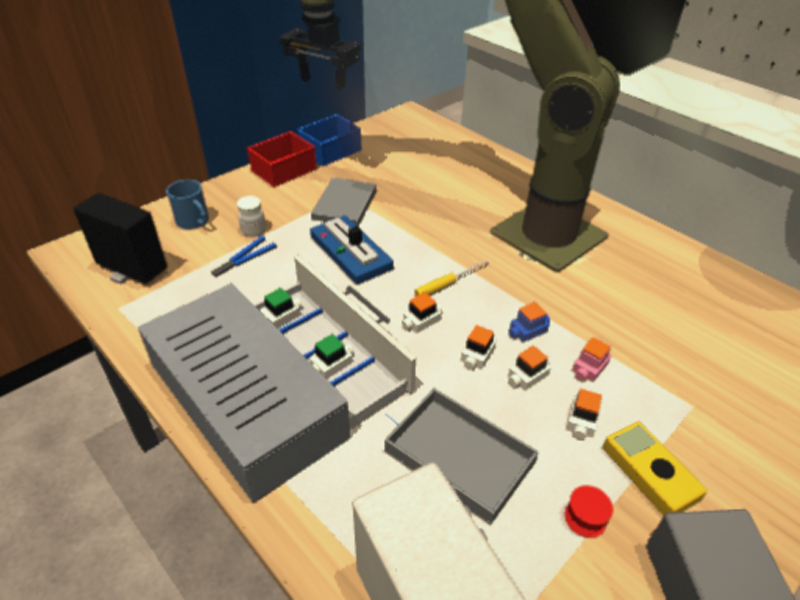

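View pics/topB.png

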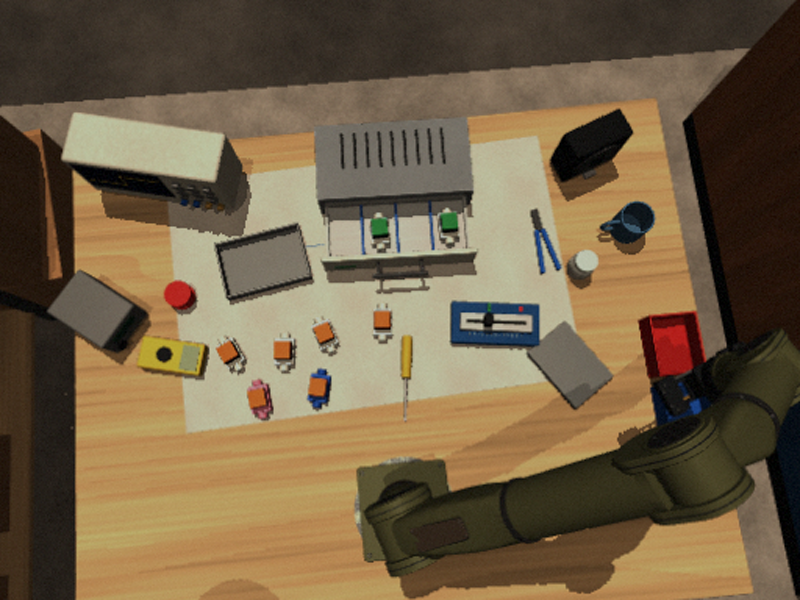

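```bash
cat > m.py <<'E'
from h import *
def blobs(s,lo,hi,amin=20):
    hsv=cv2.cvtColor(s['image'],cv2.COLOR_RGB2HSV); m=cv2.inRange(hsv,lo,hi)
    n,l,st,c=cv2.connectedComponentsWithStats(m)
    return [(c[i],st[i,4],l==i) for i in range(1,n) if st[i,4]>=amin]
OR=((3,170,120),(17,255,255)); GR=((50,120,40),(80,255,255))
E
python3 - <<'E'
from m import *
T=snap('top');S=snap('scene')
for nm,c in (('or',OR),('gr',GR)):
    bt=blobs(T,*c,amin=5); bs=blobs(S,*c,amin=5)
    print(nm,'scene',[(b[0].round(1).tolist(),int(b[1])) for b in bs])
    for b in bt:
        w=onz(T,b[0],0.065)[0]
        best=min([(tri(T,b[0],S,q[0])) + (q[0],) for q in bs],key=lambda r:r[1])
        print(b[0].round(1),b[1],'tri',best[0].round(3),round(best[1],4),best[2].round(1))
c=T['image'][120:280,120:360,::-1]; cv2.imwrite('pics/c1.png',cv2.resize(c,(800,533),interpolation=cv2.INTER_CUBIC))
# tick points in big image coords
for nm,p,z in [('panelL',(323,264),.1),('panelR',(476,258),.1),('casL',(319,200),.105),('casR',(472,199),.105),('tray1',(217,241),.036),('tray2',(303,226),.036),('tray3',(312,280),.036),('tray4',(230,299),.036),('con',(451,302),.03),('con',(538,302),.03),('con',(539,345),.03),('con',(451,345),.03),('mark',(489,306),.036),('red',(521,309),.03),('grip',(487,319),.084)]:
    print(nm,onz(T,np.array(p)*0.64,z)[0].round(3))
E
```

```text
or scene [([161.8, 108.3], 9), ([171.1, 115.9], 14), ([270.1, 192.5], 115), ([340.7, 198.7], 109), ([307.3, 214.6], 125), ([381.6, 222.3], 135), ([340.7, 228.2], 136), ([376.3, 256.5], 168), ([385.8, 335.2], 34)]
[105. 188.] 5 tri [0.552 0.518 0.03 ] 0.0029 [385.8 335.2]
[436.1 201.8] 38 tri [ 0.377 -0.709  0.005] 0.0052 [161.8 108.3]
[244.2 204. ] 84 tri [0.434 0.008 0.053] 0.0016 [270.1 192.5]
[206.6 212.4] 94 tri [0.417 0.148 0.051] 0.0023 [307.3 214.6]
[144.8 224.5] 100 tri [0.395 0.375 0.052] 0.0022 [376.3 256.5]
[180.1 223.4] 92 tri [0.386 0.247 0.051] 0.0028 [340.7 228.2]
[449.8 224. ] 13 tri [ 0.296 -0.79  -0.102] 0.0114 [171.1 115.9]
[202.7 247.2] 101 tri [0.292 0.172 0.054] 0.003 [340.7 198.7]
[163.9 254.5] 108 tri [ 0.29   0.336 -0.075] 0.0018 [376.3 256.5]
gr scene [([217.5, 159.5], 14), ([177.5, 190.5], 120), ([210.5, 221.2], 147)]
[287.2 141.3] 101 tri [ 0.652 -0.176  0.067] 0.0012 [177.5 190.5]
[242.5 145. ] 98 tri [ 0.655 -0.008  0.067] 0.0013 [210.5 221.2]
[312.4 196.2] 9 tri [ 0.441 -0.248  0.036] 0.0016 [217.5 159.5]
panelL [0.568 0.13  0.1  ]
panelR [ 0.547 -0.224  0.1  ]
casL [0.722 0.126 0.105]
casR [ 0.688 -0.232  0.105]
tray1 [0.668 0.386 0.036]
tray2 [0.685 0.175 0.036]
tray3 [0.548 0.164 0.036]
tray4 [0.521 0.362 0.036]
con [ 0.462 -0.162  0.03 ]
con [ 0.442 -0.369  0.03 ]
con [ 0.339 -0.356  0.03 ]
con [ 0.36 -0.15  0.03]
mark [ 0.443 -0.25   0.036]
red [ 0.429 -0.326  0.03 ]
grip [ 0.404 -0.234  0.084]
```

View pics/c1.png

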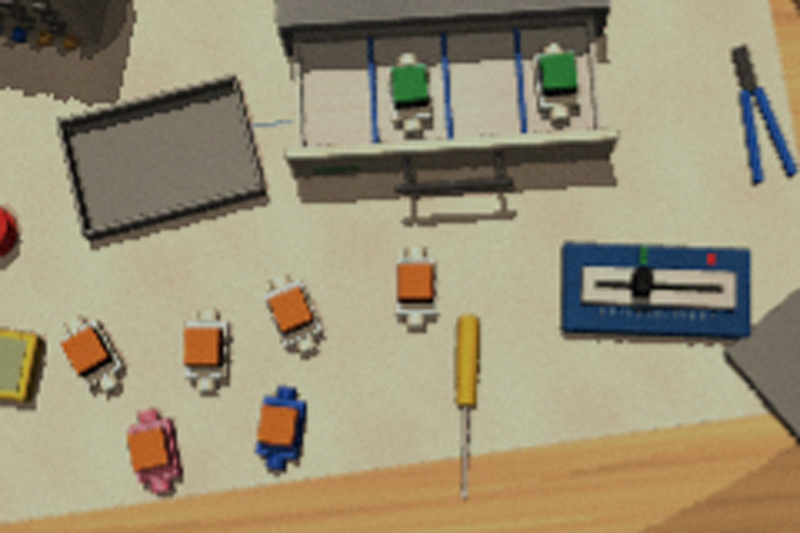

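Top picture: the new valves are the four white-footed orange caps at (145,224), (180,223), (207,212) and (244,204). The pink-footed one at (164,254) and the blue-footed one at (203,247) are look-alikes, and the crop confirms it. The green-capped ones are in the drawer at (242,145) and (287,141). The fader grip sits near the green mark, and the red tick is on its right. Fader first.

Emit:
{"method": "move_arm", "body": {
  "linear": [
    [0,0,0],
    [0,0,0],
    [0,0,0],
    [0.0195,-0.0464,0.003],
    [0.0195,-0.0464,0.003],
    [0.0195,-0.0464,0.003],
    [0.0195,-0.0464,0.003],
    [0.0195,-0.0464,0.003],
    [0.0195,-0.0464,0.003],
    [0.0195,-0.0464,0.003]
  ],
  "turn": [
    [0,0,0.149],
    [0,0,0.149],
    [0,0,0.149],
    [0,0,0],
    [0,0,0],
    [0,0,0],
    [0,0,0],
    [0,0,0],
    [0,0,0],
    [0,0,0]
  ],
  "grip": 1
}}

```text
t: 2.55
tcp_pos: [0.3817, -0.277, 0.2179]
orientation: [0.0, 0.999, -0.05, 0.0]
contact_force: [0.7, -0.3, 0.5]
opening: 0.0883
grasp_force: 0.0
```

```bash
cat >> h.py <<'E'
def cur():
    s=arm.get_state(); w,x,y,z=s['orientation']; 
    from scipy.spatial.transform import Rotation as Ro
    R=Ro.from_quat([x,y,z,w]).as_matrix(); return np.array(s['tcp_pos']),R,np.arctan2(R[1,0],R[0,0]),s
def go(p,yaw,p0=None,y0=None,v=0.05):
    """print: turn about tool z, then tool shift, number of rows"""
    c,R,y,s=cur(); 
    if p0 is not None: c=np.array(p0)
    if y0 is not None: y=y0
    d=np.array(p)-c; tz=-(yaw-y); cs,sn=np.cos(yaw),np.sin(yaw)
    sh=np.array([d[0]*cs+d[1]*sn, d[0]*sn-d[1]*cs, -d[2]])
    n=max(1,int(np.ceil(np.linalg.norm(sh)/v)))
    print('-> turnz %.3f shift %s | n=%d per row %s'%(tz,sh.round(4).tolist(),n,(sh/n).round(4).tolist()))
E
python3 - <<'E'
from m import *
p,R,y,s=cur(); print(p.round(4),round(y,3),R[:,2].round(4),s['joints'].round(2),s['t'])
W=snap('wrist','w1'); c,d=ray(W,[[256,192],[0,0],[511,0],[0,383],[511,383]]); print(c.round(3)); print(onz(W,[[256,192],[0,0],[511,0],[0,383],[511,383]],0.03).round(3))
for l in ['fader_grip','mark']: print(l,[(np.round(r['centre'],1).tolist(),round(r['p'],2),int(r['pixels'].sum())) for r in silhouettes('wrist',l)])
for b in blobs(W,*GR): print('green',b[0].round(1),b[1],onz(W,b[0],.042))
E
```

```text
[ 0.3817 -0.277   0.2179] -0.1 [ 9.e-04 -4.e-04 -1.e+00] [ 0.54  0.53 -0.02  2.04  0.02  0.57 -1.16] 2.55
[ 0.451 -0.284  0.365]
[[ 0.361 -0.275  0.03 ]
 [ 0.573 -0.052  0.03 ]
 [ 0.525 -0.534  0.03 ]
 [ 0.133  0.092  0.03 ]
 [ 0.065 -0.586  0.03 ]]
fader_grip []
mark [([217.7, 117.4], 0.63, 166)]
green [218. 116.] 147 [[ 0.44176402 -0.2467612   0.042     ]]
```

View pics/w1.png

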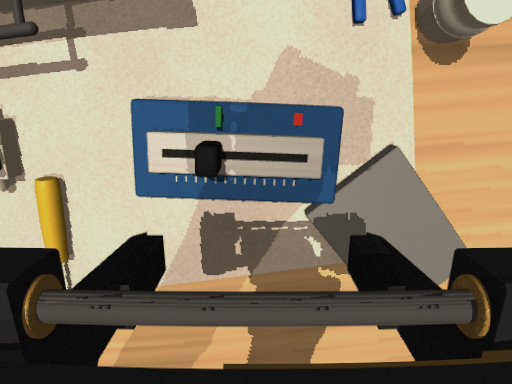

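```bash
python3 - <<'E'
from m import *
W=snap('wrist')
q=onz(W,[[134,98],[343,106],[334,203],[137,196]],.03); print(q.round(3))
v=q[0]-q[1]; v2=q[3]-q[2]; u=q[0]-q[3]
print('yaw',np.arctan2(-v[0],v[1]),np.arctan2(-v2[0],v2[1]),np.arctan2(u[1],u[0]),'len',np.linalg.norm(v),np.linalg.norm(u),'ctr',q.mean(0))
print('track ends',onz(W,[[162,154],[308,158]],.0445).round(3))
hsv=cv2.cvtColor(W['image'],cv2.COLOR_RGB2GRAY)
m=(hsv<40).astype(np.uint8); m[:130]=0;m[185:]=0;m[:,:190]=0;m[:,230:]=0
m=cv2.morphologyEx(m,cv2.MORPH_OPEN,np.ones((11,11)))
ys,xs=np.nonzero(m); print(xs.min(),xs.max(),ys.min(),ys.max())
print('grip', onz(W,[[(xs.min()+xs.max())/2,(ys.min()+ys.max())/2]],.07), [onz(W,[[x,yy]],z)[0].round(3) for x,yy,z in((xs.min(),160,.0845),(xs.max(),160,.0845),(xs.min(),160,.0445),(xs.max(),160,.0445))])
E
```

```text
[[ 0.467 -0.164  0.03 ]
 [ 0.44  -0.365  0.03 ]
 [ 0.343 -0.353  0.03 ]
 [ 0.369 -0.149  0.03 ]]
yaw -0.13252851378705033 -0.1296652971486773 -0.15299187470054681 len 0.2033829933672944 0.0991900857715797 ctr [ 0.40489898 -0.25772651  0.03      ]
track ends [[ 0.412 -0.187  0.044]
 [ 0.395 -0.326  0.044]]
198 223 142 176
grip [[ 0.40668799 -0.23674777  0.07      ]] [array([ 0.409, -0.228,  0.085]), array([ 0.407, -0.249,  0.085]), array([ 0.403, -0.221,  0.044]), array([ 0.401, -0.245,  0.044])]
```

```bash
python3 - <<'E'
from h import *
go([.407,-.237,.055],-.125)
E
```

```text
-> turnz 0.028 shift [0.0203, -0.0434, 0.1628] | n=4 per row [0.0051, -0.0109, 0.0407]
```

Emit:
{"method": "move_arm", "body": {
  "linear": [
    [0,0,0],
    [0.0203,-0.0434,0.03],
    [0,0,0.035],
    [0,0,0.035],
    [0,0,0.035],
    [0,0,0.028]
  ],
  "turn": [
    [0,0,0.028],
    [0,0,0],
    [0,0,0],
    [0,0,0],
    [0,0,0],
    [0,0,0]
  ],
  "grip": 1
}}

```text
t: 3.5
tcp_pos: [0.4058, -0.2396, 0.0534]
orientation: [0.001, 0.998, -0.066, -0.0]
contact_force: [-0.0, -0.1, -0.5]
opening: 0.088
grasp_force: 0.0
```

Emit:
{"method": "move_arm", "body": {
  "linear": [
    [0,0,0],
    [0,0,0],
    [0,0,0],
    [0,0,0],
    [0,0,0],
    [0,0,0]
  ],
  "turn": [
    [0,0,0],
    [0,0,0],
    [0,0,0],
    [0,0,0],
    [0,0,0],
    [0,0,0]
  ],
  "grip": -1,
  "squeeze": 10
}}

```text
t: 4.25
tcp_pos: [0.4066, -0.2378, 0.0549]
orientation: [0.0, 0.998, -0.064, 0.0]
contact_force: [0.5, -0.2, -0.0]
opening: 0.0304
grasp_force: 0.0
```

Emit:
{"method": "move_arm", "body": {
  "linear": [
    [0,0,0],
    [0,0,0],
    [0,0,0],
    [0,0,0],
    [0,0.02,0],
    [0,0.02,0],
    [0,0.02,0],
    [0,0.01,0],
    [0,0.005,0],
    [0,0.003,0]
  ],
  "turn": [
    [0,0,0],
    [0,0,0],
    [0,0,0],
    [0,0,0],
    [0,0,0],
    [0,0,0],
    [0,0,0],
    [0,0,0],
    [0,0,0],
    [0,0,0]
  ]
}}

```text
t: 5.5
tcp_pos: [0.3958, -0.3146, 0.0547]
orientation: [-0.0, 0.998, -0.064, -0.001]
contact_force: [-2.2, 1.8, 5.3]
opening: 0.0203
grasp_force: 10.0
```

Emit:
{"method": "move_arm", "body": {
  "linear": [
    [0,0.003,0],
    [0,0,0]
  ],
  "turn": [
    [0,0,0],
    [0,0,0]
  ]
}}

```text
t: 5.75
tcp_pos: [0.3954, -0.3178, 0.0547]
orientation: [-0.0, 0.998, -0.064, -0.001]
contact_force: [-3.2, 0.9, 5.3]
opening: 0.0197
grasp_force: 10.0
```

Emit:
{"method": "move_arm", "body": {
  "linear": [
    [0,0.003,0],
    [0,0,0],
    [0,0.003,0],
    [0,0,0]
  ],
  "turn": [
    [0,0,0],
    [0,0,0],
    [0,0,0],
    [0,0,0]
  ]
}}

```text
t: 6.25
tcp_pos: [0.3953, -0.318, 0.0547]
orientation: [-0.004, 0.998, -0.061, -0.002]
contact_force: [-0.7, 11.5, 9.5]
opening: 0.0201
grasp_force: 10.0
```

Emit:
{"method": "move_arm", "body": {
  "linear": [
    [0,0,0],
    [0,0,0],
    [0,0,0],
    [0,0,-0.05],
    [0,0,-0.05],
    [0,0,-0.05]
  ],
  "turn": [
    [0,0,0],
    [0,0,0],
    [0,0,0],
    [0,0,0],
    [0,0,0],
    [0,0,0]
  ],
  "grip": 1
}}

```text
t: 7.0
tcp_pos: [0.3952, -0.3246, 0.2062]
orientation: [0.0, 0.998, -0.064, 0.0]
contact_force: [1.7, 0.6, 0.1]
opening: 0.0782
grasp_force: 0.0
```

```bash
python3 - <<'E'
from h import *
p,R,y,s=cur(); print(p,y,s['contact_force'],R[:,2])
go([.54,-.08,.28],-.08)
E
```

```text
[ 0.39523645 -0.32461655  0.20624048] -0.1288713460616491 [1.73675185 0.55241676 0.08936189] [ 2.71978800e-04 -6.66265711e-04 -9.99999741e-01]
-> turnz -0.049 shift [0.1248, -0.2554, -0.0738] | n=6 per row [0.0208, -0.0426, -0.0123]
```

Emit:
{"method": "move_arm", "body": {
  "linear": [
    [0,0,0],
    [0.0208,-0.0426,-0.0123],
    [0.0208,-0.0426,-0.0123],
    [0.0208,-0.0426,-0.0123],
    [0.0208,-0.0426,-0.0123],
    [0.0208,-0.0426,-0.0123],
    [0.0208,-0.0426,-0.0123],
    [0,0,0]
  ],
  "turn": [
    [0,0,-0.049],
    [0,0,0],
    [0,0,0],
    [0,0,0],
    [0,0,0],
    [0,0,0],
    [0,0,0],
    [0,0,0]
  ]
}}

```text
t: 8.0
tcp_pos: [0.5422, -0.0746, 0.2781]
orientation: [-0.001, 0.999, -0.036, 0.001]
contact_force: [-0.2, -1.7, -0.5]
opening: 0.0881
grasp_force: 0.0
```

```bash
python3 - <<'E'
from m import *
p,R,y,s=cur(); print(p.round(4),round(y,3))
W=snap('wrist','w2'); T=snap('top')
for b in blobs(W,*GR,amin=60):
    r=cv2.minAreaRect(np.argwhere(b[2])[:,::-1].astype(np.float32)); print('green',b[0].round(1),b[1],r, onz(W,b[0],.08).round(3))
cv2.imwrite('pics/w2.png',cv2.resize(W['image'][:,:,::-1],(800,600),interpolation=cv2.INTER_CUBIC))
for l in ['done0']: print(l,[(np.round(r['centre'],1).tolist(),round(r['p'],2),int(r['pixels'].sum())) for r in silhouettes('wrist',l)])
for b in blobs(T,*GR): print(b[0],b[1])
E
```

```text
[ 0.5422 -0.0746  0.2781] -0.071
green [349.2  52.3] 1618 ((349.0, 52.5), (43.0, 38.0), 90.0) [[ 0.653 -0.172  0.08 ]]
green [180.2  62. ] 1566 ((180.13937377929688, 62.03279113769531), (42.09912109375, 37.7534065246582), 84.80557250976562) [[ 0.655 -0.008  0.08 ]]
green [399.5 233.1] 111 ((399.173095703125, 233.13461303710938), (7.8446455001831055, 16.277639389038086), 11.309932708740234) [[ 0.461 -0.228  0.08 ]]
done0 [([342.3, 55.9], 0.73, 3596)]
```

View pics/w2.png

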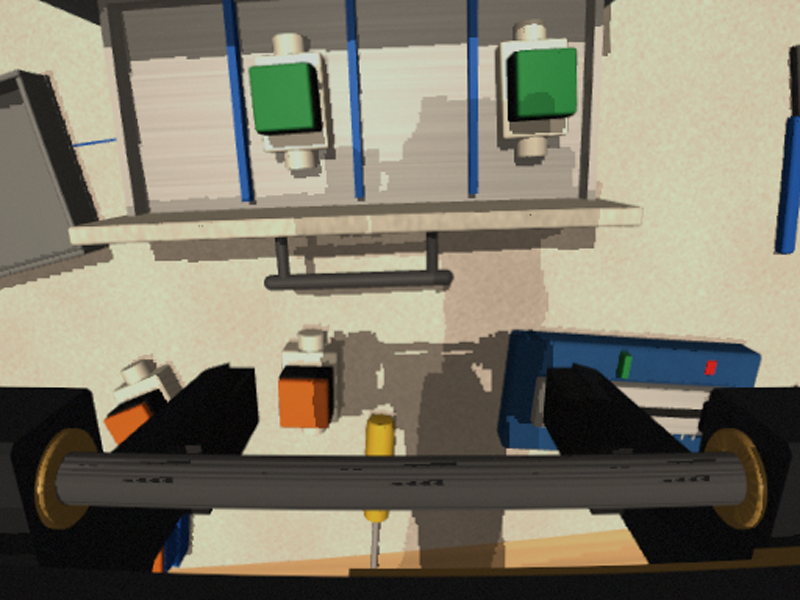

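```bash
python3 - <<'E'
from m import *
W=snap('wrist'); T=snap('top')
f=.64
for n,wp,tp in (('A',(349.2,52.3),(287.2,141.3)),('B',(180.2,62),(242.5,145.))): print(n,tri(W,wp,T,tp))
def L(n,a,b,z):
    q=onz(W,np.array([a,b],float)*f,z); d=q[1]-q[0]; print(n,q[:,:2].round(4).tolist(),'ang',round(np.arctan2(d[1],d[0]),3),'len',round(np.linalg.norm(d),4))
L('portsA',(532,148),(529,25),.031);L('portsB',(303,160),(289,40),.031)
L('div23',(247,200),(230,10),.03);L('div12',(360,195),(351,10),.03);L('div01',(473,195),(473,10),.03)
L('panel top front',(640,223),(72,243),.1);L('panel top back',(640,207),(72,227),.1)
L('handle',(445,277),(270,284),.072)
L('capA l',(510,118),(509,55),.085)
L('sideL',(140,205),(115,10),.038);L('sideR',(586,195),(600,10),.038)
E
```

```text
A (array([ 0.64476651, -0.17389438,  0.09601431]), np.float64(0.003030834074635901))
B (array([ 0.65569971, -0.00996157,  0.06001161]), np.float64(0.0045897649335873095))
portsA [[0.6081, -0.182], [0.6912, -0.1821]] ang -0.001 len 0.0831
portsB [[0.6128, -0.0155], [0.6946, -0.0156]] ang -0.001 len 0.0818
div23 [[0.5877, 0.0301], [0.7183, 0.0231]] ang -0.053 len 0.1307
div12 [[0.5842, -0.0543], [0.7103, -0.0604]] ang -0.048 len 0.1262
div01 [[0.5776, -0.1378], [0.7037, -0.144]] ang -0.05 len 0.1263
panel top front [[0.5583, -0.2325], [0.5751, 0.127]] ang 1.524 len 0.3599
panel top back [[0.5683, -0.2321], [0.5851, 0.1245]] ang 1.524 len 0.357
handle [[0.5268, -0.1105], [0.5317, 0.0106]] ang 1.531 len 0.1212
capA l [[0.6272, -0.1556], [0.6637, -0.1563]] ang -0.019 len 0.0366
sideL [[0.5918, 0.1083], [0.7252, 0.1009]] ang -0.056 len 0.1335
sideR [[0.5721, -0.2194], [0.6965, -0.2294]] ang -0.08 len 0.1248
```

Emit:
{"method": "move_arm", "body": {
  "linear": [
    [0,0,0],
    [0.0216,0.021,0.02],
    [0.0216,0.021,0.02],
    [0.0216,0.021,0.02],
    [0.0216,0.021,0.02],
    [0.0216,0.021,0.02],
    [0,0,0.028],
    [0,0,0.04],
    [0,0,0]
  ],
  "turn": [
    [0,0,-0.071],
    [0,0,0],
    [0,0,0],
    [0,0,0],
    [0,0,0],
    [0,0,0],
    [0,0,0],
    [0,0,0],
    [0,0,0]
  ],
  "grip": 0.5
}}

```text
t: 9.38
tcp_pos: [0.6436, -0.1859, 0.1072]
orientation: [-0.001, 1.0, -0.005, -0.004]
contact_force: [-0.2, -0.0, 0.4]
opening: 0.066
grasp_force: 0.0
```

```bash
python3 - <<'E'
from m import *
p,R,y,s=cur(); print(p.round(4),round(y,4),s['opening'])
W=snap('wrist','w3'); T=snap('top'); 
for n in 'wrist','top':
  print([(np.round(r['centre'],1).tolist(),round(r['p'],2),int(r['pixels'].sum())) for r in silhouettes(n,'done0')])
for b in blobs(W,*GR,amin=60): print(b[0].round(1),b[1],onz(W,b[0],.085).round(3),onz(W,b[0],.075).round(3))
cv2.imwrite('pics/w3.png',W['image'][:,:,::-1])
E
```

```text
[ 0.6436 -0.1859  0.1072] -0.0099 0.06599167160737775
[([21.0, 191.6], 0.94, 4651), ([240.0, 190.8], 0.84, 8165), ([171.7, 192.7], 0.24, 45764)]
[([242.2, 148.9], 0.82, 289), ([332.2, 204.9], 0.62, 59)]
[235.2 209.4] 4525 [[ 0.658 -0.175  0.085]] [[ 0.655 -0.174  0.075]]
```

View pics/w3.png

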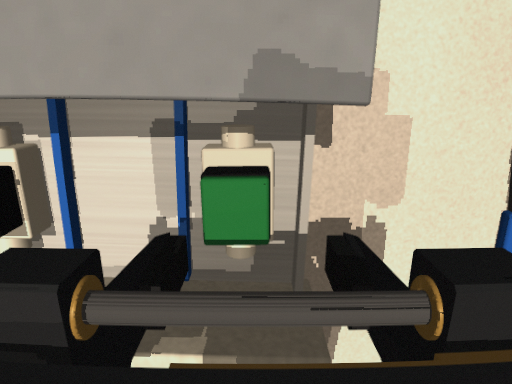

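```bash
python3 - <<'E'
from m import *
go([.653,-.1755,.050],0)
E
```

```text
-> turnz -0.009 shift [0.0048, -0.0104, 0.0625] | n=2 per row [0.0024, -0.0052, 0.0312]
```

Emit:
{"method": "move_arm", "body": {
  "linear": [
    [0.005,-0.0104,0],
    [0,0,0.031],
    [0,0,0.031],
    [0,0,0]
  ],
  "turn": [
    [0,0,-0.009],
    [0,0,0],
    [0,0,0],
    [0,0,0]
  ]
}}

```text
t: 10.07
tcp_pos: [0.6511, -0.1733, 0.0472]
orientation: [-0.001, 1.0, 0.001, -0.002]
contact_force: [-0.5, 0.1, 1.7]
opening: 0.0662
grasp_force: 0.0
```

Emit:
{"method": "move_arm", "body": {
  "linear": [
    [0,0,0],
    [0,0,0],
    [0,0,0],
    [0,0,0],
    [0,0,0]
  ],
  "turn": [
    [0,0,0],
    [0,0,0],
    [0,0,0],
    [0,0,0],
    [0,0,0]
  ],
  "grip": -1,
  "squeeze": 20
}}

```text
t: 10.7
tcp_pos: [0.653, -0.1748, 0.0498]
orientation: [0.0, 1.0, 0.0, 0.001]
contact_force: [-0.5, 0.5, 5.8]
opening: 0.0399
grasp_force: 20.0
```

Emit:
{"method": "move_arm", "body": {
  "linear": [
    [0,0,-0.03],
    [0,0,-0.04],
    [0,0,-0.05],
    [0,0,0]
  ],
  "turn": [
    [0,0,0],
    [0,0,0],
    [0,0,0],
    [0,0,0]
  ]
}}

```text
t: 11.2
tcp_pos: [0.655, -0.1755, 0.1729]
orientation: [0.001, 1.0, 0.0, 0.004]
contact_force: [0.1, 0.9, -2.0]
opening: 0.0399
grasp_force: 20.0
```

Emit:
{"method": "move_arm", "body": {
  "linear": [
    [-0.0052,-0.0497,0],
    [-0.0052,-0.0497,0],
    [-0.0052,-0.0497,0],
    [-0.0052,-0.0497,0],
    [-0.0052,-0.0497,0],
    [-0.0052,-0.0497,0],
    [-0.0052,-0.0497,0],
    [-0.0052,-0.0497,0],
    [-0.0052,-0.0497,0],
    [-0.0052,-0.0497,0]
  ],
  "turn": [
    [0,0,0],
    [0,0,0],
    [0,0,0],
    [0,0,0],
    [0,0,0],
    [0,0,0],
    [0,0,0],
    [0,0,0],
    [0,0,0],
    [0,0,0]
  ]
}}

```text
t: 12.45
tcp_pos: [0.5985, 0.3232, 0.1669]
orientation: [0.001, 1.0, 0.0, -0.001]
contact_force: [-0.0, -0.7, -1.4]
opening: 0.0402
grasp_force: 20.0
```

```bash
python3 - <<'E'
from m import *
W=snap('wrist','w4'); p,R,y,s=cur(); print(p.round(4),round(y,4),R[:,2].round(3),s['opening'],s['grasp_force'])
go([.6015,.322,.039],0)
S=snap('scene','s4'); T=snap('top')
for n in ('top',):print([(np.round(r['centre'],1).tolist(),round(r['p'],2),onz(T,r['centre'],.01)[0].round(3)) for r in silhouettes(n,'outtray_in')])
cv2.imwrite('pics/s4.png',cv2.resize(S['image'][120:360,130:450,::-1],(800,600)))
E
```

```text
[0.5954 0.3345 0.1668] 0.0107 [-0.004  0.008 -1.   ] 0.03964505900416678 20.00190486665815
-> turnz 0.011 shift [0.0061, 0.0125, 0.1278] | n=3 per row [0.002, 0.0042, 0.0426]
[([177.8, 166.9], 0.7, array([0.611, 0.246, 0.01 ]))]
```

View pics/w4.png

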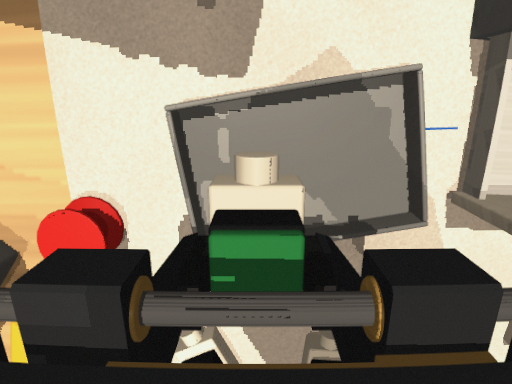

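Emit:
{"method": "move_arm", "body": {
  "linear": [
    [0.006,0.0125,0.03],
    [0,0,0.04],
    [0,0,0.03],
    [0,0,0.018],
    [0,0,0.008],
    [0,0,0]
  ],
  "turn": [
    [0,0,0.01],
    [0,0,0],
    [0,0,0],
    [0,0,0],
    [0,0,0],
    [0,0,0]
  ]
}}

```text
t: 13.4
tcp_pos: [0.6061, 0.3093, 0.0426]
orientation: [0.0, 1.0, -0.005, 0.0]
contact_force: [0.9, -0.1, -0.7]
opening: 0.04
grasp_force: 20.0
```

Emit:
{"method": "move_arm", "body": {
  "linear": [
    [0,0,0],
    [0,0,0]
  ],
  "turn": [
    [0,0,0],
    [0,0,0]
  ]
}}

```text
t: 13.65
tcp_pos: [0.6064, 0.3101, 0.0436]
orientation: [-0.0, 1.0, -0.005, 0.001]
contact_force: [-0.3, -0.5, -1.6]
opening: 0.0397
grasp_force: 20.0
```

Emit:
{"method": "move_arm", "body": {
  "linear": [
    [0,0,0.004],
    [0,0,0.002],
    [0,0,0],
    [0,0,0]
  ],
  "turn": [
    [0,0,0],
    [0,0,0],
    [0,0,0],
    [0,0,0]
  ]
}}

```text
t: 14.15
tcp_pos: [0.6057, 0.3098, 0.0369]
orientation: [0.0, 1.0, -0.005, -0.0]
contact_force: [-1.8, -0.1, 4.6]
opening: 0.0398
grasp_force: 20.0
```

Emit:
{"method": "move_arm", "body": {
  "linear": [
    [0,0,0],
    [0,0,0],
    [0,0,0],
    [0,0,-0.03],
    [0,0,-0.05],
    [0,0,-0.05]
  ],
  "turn": [
    [0,0,0],
    [0,0,0],
    [0,0,0],
    [0,0,0],
    [0,0,0],
    [0,0,0]
  ],
  "grip": 0.5
}}

```text
t: 14.9
tcp_pos: [0.6056, 0.3096, 0.1675]
orientation: [0.0, 1.0, -0.005, -0.0]
contact_force: [-0.0, 0.2, -0.1]
opening: 0.0664
grasp_force: 0.0
```

Emit:
{"method": "move_arm", "body": {
  "linear": [
    [0.007,0.0457,0],
    [0.007,0.0457,0],
    [0.007,0.0457,0],
    [0.007,0.0457,0],
    [0.007,0.0457,0],
    [0.007,0.0457,0],
    [0.007,0.0457,0],
    [0,0,0],
    [0,0,0]
  ],
  "turn": [
    [0,0,-0.01],
    [0,0,0],
    [0,0,0],
    [0,0,0],
    [0,0,0],
    [0,0,0],
    [0,0,0],
    [0,0,0],
    [0,0,0]
  ]
}}

```text
t: 16.02
tcp_pos: [0.6545, -0.0091, 0.1664]
orientation: [-0.001, 1.0, 0.001, -0.0]
contact_force: [-0.7, -0.3, 0.6]
opening: 0.0662
grasp_force: 0.0
```

```bash
cat >> m.py <<'E'
def rep(n,l,col,z):
    W=snap(n)
    for r in silhouettes(n,l): print(n,l,np.round(r['centre'],1),round(r['p'],2))
    for b in blobs(W,*col,amin=25): print(n,b[0].round(1),b[1],onz(W,b[0],z)[0].round(3))
E
python3 - <<'E'
from m import *
rep('wrist','done0',GR,.075); rep('top','done0',GR,.06)
go([.655,-.010,.05],0)
E
```

```text
wrist done0 [252.4 180.8] 0.97
wrist [252.6 195.3] 2625 [ 0.657 -0.006  0.075]
top done0 [160.1 172. ] 0.64
top [159.5 167.2] 101 [0.603 0.307 0.06 ]
-> turnz 0.004 shift [0.0005, 0.002, 0.1165] | n=3 per row [0.0002, 0.0007, 0.0388]
```

Emit:
{"method": "move_arm", "body": {
  "linear": [
    [0,-0.0005,0.045],
    [0,0,0.045],
    [0,0,0.0265],
    [0,0,0],
    [0,0,0]
  ],
  "turn": [
    [0,0,0],
    [0,0,0],
    [0,0,0],
    [0,0,0],
    [0,0,0]
  ]
}}

```text
t: 16.85
tcp_pos: [0.6556, -0.0091, 0.0512]
orientation: [-0.0, 1.0, 0.001, 0.001]
contact_force: [0.9, -0.1, 0.6]
opening: 0.066
grasp_force: 0.0
```

Emit:
{"method": "move_arm", "body": {
  "linear": [
    [0,0,0],
    [0,0,0],
    [0,0,0],
    [0,0,0],
    [0,0,0]
  ],
  "turn": [
    [0,0,0],
    [0,0,0],
    [0,0,0],
    [0,0,0],
    [0,0,0]
  ],
  "grip": -1,
  "squeeze": 20
}}

```text
t: 17.48
tcp_pos: [0.6551, -0.0091, 0.0508]
orientation: [-0.0, 1.0, 0.001, 0.001]
contact_force: [-0.3, 0.5, 5.3]
opening: 0.0397
grasp_force: 20.0
```

Emit:
{"method": "move_arm", "body": {
  "linear": [
    [0,0,-0.03],
    [0,0,-0.045],
    [0,0,-0.045],
    [-0.0097,-0.0446,0],
    [-0.0097,-0.0446,0],
    [-0.0097,-0.0446,0],
    [-0.0097,-0.0446,0],
    [-0.0097,-0.0446,0],
    [0,0,0],
    [0,0,0]
  ],
  "turn": [
    [0,0,0],
    [0,0,0],
    [0,0,0],
    [0,0,0],
    [0,0,0],
    [0,0,0],
    [0,0,0],
    [0,0,0],
    [0,0,0],
    [0,0,0]
  ]
}}

```text
t: 18.73
tcp_pos: [0.6057, 0.2118, 0.1694]
orientation: [0.001, 1.0, 0.0, -0.0]
contact_force: [0.8, -0.9, -2.1]
opening: 0.0399
grasp_force: 20.0
```

Emit:
{"method": "move_arm", "body": {
  "linear": [
    [0,0,0.045],
    [0,0,0.045],
    [0,0,0.025],
    [0,0,0.01],
    [0,0,0],
    [0,0,0]
  ],
  "turn": [
    [0,0,0],
    [0,0,0],
    [0,0,0],
    [0,0,0],
    [0,0,0],
    [0,0,0]
  ]
}}

```text
t: 19.48
tcp_pos: [0.6068, 0.213, 0.0462]
orientation: [-0.0, 1.0, 0.0, 0.001]
contact_force: [0.7, 0.2, -2.9]
opening: 0.0395
grasp_force: 20.0
```

Emit:
{"method": "move_arm", "body": {
  "linear": [
    [0,0,0.006],
    [0,0,0.0025],
    [0,0,0],
    [0,0,0]
  ],
  "turn": [
    [0,0,0],
    [0,0,0],
    [0,0,0],
    [0,0,0]
  ]
}}

```text
t: 19.98
tcp_pos: [0.6061, 0.2134, 0.0378]
orientation: [-0.0, 1.0, 0.0, 0.0]
contact_force: [-1.4, -0.4, 6.0]
opening: 0.0397
grasp_force: 20.0
```

Emit:
{"method": "move_arm", "body": {
  "linear": [
    [0,0,0],
    [0,0,0],
    [0,0,0],
    [0,0,-0.03],
    [0,0,-0.05],
    [0,0,-0.05]
  ],
  "turn": [
    [0,0,0],
    [0,0,0],
    [0,0,0],
    [0,0,0],
    [0,0,0],
    [0,0,0]
  ],
  "grip": 0.5
}}

```text
t: 20.72
tcp_pos: [0.6056, 0.2131, 0.1675]
orientation: [0.0, 1.0, 0.0, -0.0]
contact_force: [1.5, 0.4, -0.2]
opening: 0.066
grasp_force: 0.0
```

Emit:
{"method": "move_arm", "body": {
  "linear": [
    [-0.048,0.005,-0.024],
    [-0.048,0.005,-0.024],
    [-0.048,0.005,-0.024],
    [-0.048,0.005,-0.024],
    [-0.048,0.005,-0.024],
    [0,0,0],
    [0,0,0]
  ],
  "turn": [
    [0,0,0],
    [0,0,0],
    [0,0,0],
    [0,0,0],
    [0,0,0],
    [0,0,0],
    [0,0,0]
  ]
}}

```text
t: 21.6
tcp_pos: [0.3669, 0.1884, 0.2866]
orientation: [-0.0, 1.0, 0.0, 0.001]
contact_force: [-0.4, -0.1, -1.0]
opening: 0.0662
grasp_force: 0.0
```

```bash
python3 - <<'E'
from m import *
p,R,y,s=cur(); print(p.round(4),round(y,4))
W=snap('wrist'); cv2.imwrite('pics/w5.png',cv2.resize(W['image'][:,:,::-1],(800,600),interpolation=cv2.INTER_CUBIC))
np.savez('w5.npz',**{k:np.array(v) for k,v in W.items()})
for r in silhouettes('wrist','new0'):
    rr=cv2.minAreaRect(np.argwhere(r['pixels'])[:,::-1].astype(np.float32)); print(np.round(r['centre'],1),round(r['p'],2),r['pixels'].sum(),np.round(rr[1],1),round(rr[2],1))
for b in blobs(W,*OR,amin=60):
    rr=cv2.minAreaRect(np.argwhere(b[2])[:,::-1].astype(np.float32)); print('or',b[0].round(1),b[1],np.round(rr[1],1),round(rr[2],1),onz(W,b[0],.06)[0].round(3))
T=snap('top'); S=snap('scene')
for b in blobs(T,*GR,amin=25): print('top gr',b[0].round(1),b[1],onz(T,b[0],.06)[0].round(3))
for b in blobs(S,*GR,amin=25): print('scene gr',b[0].round(1),b[1],onz(S,b[0],.06)[0].round(3))
E
```

```text
[0.3669 0.1884 0.2866] 0.0008
[158.2 215.5] 0.94 1834 [53.6 46.8] 76.0
[207.7 143.2] 0.93 2555 [42.  74.8] 3.3
[407.  105.1] 0.85 3128 [54.5 78.1] 11.3
[269.  214.1] 0.79 2144 [37.1 68.9] 13.1
[102.8 134.9] 0.73 3005 [76.  52.9] 61.3
[292.7 118.3] 0.72 2518 [76.9 39.7] 73.3
or [418.3 104.5] 1187 [32.9 37.8] 9.5 [0.436 0.011 0.06 ]
or [292.5 118.7] 1219 [36.5 34. ] 72.9 [0.419 0.149 0.06 ]
or [ 91.5 140. ] 1087 [36.3 30.8] 59.9 [0.396 0.374 0.06 ]
or [203.3 146.9] 1144 [33.3 35.4] 3.4 [0.388 0.248 0.06 ]
or [270.  216.2] 390 [14. 32.] 90.0 [0.307 0.172 0.06 ]
or [150.7 229.1] 596 [28.1 29.3] 76.0 [0.29  0.315 0.06 ]
or [267.3 229.1] 88 [ 2. 30.] 90.0 [0.29  0.175 0.06 ]
top gr [185.3 164.4] 101 [0.604 0.21  0.06 ]
top gr [159.5 167.2] 101 [0.603 0.307 0.06 ]
scene gr [277.4 261.1] 202 [0.608 0.215 0.06 ]
scene gr [305.3 284.6] 223 [0.607 0.312 0.06 ]
```

View pics/w5.png

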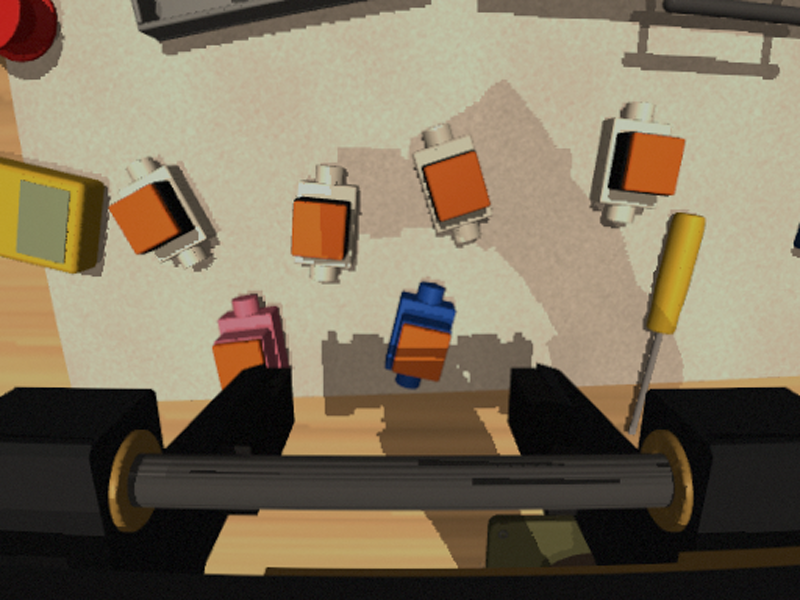

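```bash
python3 - <<'E'
from m import *
W=dict(np.load('w5.npz'))
T=snap('top')
ob=[(418.3,104.5),(292.5,118.7),(203.3,146.9),(91.5,140)]
tb=[(244.2,204),(206.6,212.4),(180.1,223.4),(144.8,224.5)]
for i,(a,b) in enumerate([((638,108),(618,216)),((437,135),(466,233)),((332,172),(325,274)),((145,168),(194,258))]):
    q=onz(W,np.array([b,a],float)*.64,.015); d=q[1]-q[0]; print(i+1,'mid',q.mean(0).round(4),'yaw',round(np.arctan2(d[1],d[0]),3),'len',round(np.linalg.norm(d),3),'tri',tri(W,ob[i],T,tb[i]))
for b in blobs(T,*OR,amin=60): print(b[0])
E
```

```text
1 mid [0.4353 0.0105 0.015 ] yaw -0.092 len 0.083 tri (array([0.43525291, 0.00695566, 0.05091926]), np.float64(0.0007135272511641416))
2 mid [0.4172 0.1485 0.015 ] yaw 0.315 len 0.079 tri (array([0.41835572, 0.14757488, 0.04615514]), np.float64(0.0002706008244545581))
3 mid [0.3865 0.2461 0.015 ] yaw -0.102 len 0.082 tri (array([0.38696183, 0.24754613, 0.05214687]), np.float64(0.0028095631324961514))
4 mid [0.3954 0.3739 0.015 ] yaw 0.425 len 0.079 tri (array([0.39557413, 0.37299241, 0.06028665]), np.float64(0.0026704475960382785))
[244.23529412 204.        ]
[144.8556701  224.58762887]
[163.96396396 254.65765766]
```

Emit:
{"method": "move_arm", "body": {
  "linear": [
    [0,0,0],
    [0.021,0.0429,0.03],
    [0.021,0.0429,0.03],
    [0.021,0.0429,0.03],
    [0.021,0.0429,0.03],
    [0,0,0.04],
    [0,0,0],
    [0,0,0]
  ],
  "turn": [
    [0,0,0.09],
    [0,0,0],
    [0,0,0],
    [0,0,0],
    [0,0,0],
    [0,0,0],
    [0,0,0],
    [0,0,0]
  ]
}}

```text
t: 22.85
tcp_pos: [0.4346, 0.0102, 0.1271]
orientation: [-0.0, 0.999, -0.044, 0.0]
contact_force: [0.5, -0.5, 0.1]
opening: 0.0664
grasp_force: 0.0
```

```bash
python3 - <<'E'
from m import *
rep('wrist','new0',OR,.056)
p,R,y,s=cur(); print(p,y)
go([.4353,.010,.032],-.09)
E
```

```text
wrist new0 [ 90.5 225.2] 0.63
wrist new0 [ 12.1 238. ] 0.62
wrist new0 [259.1 188.3] 0.57
wrist [257.5 205.4] 3006 [0.436 0.009 0.056]
wrist [ 63.  234.1] 1449 [0.426 0.15  0.056]
[0.4351087  0.01045794 0.12776232] -0.08777083652488091
-> turnz 0.002 shift [0.0002, 0.0004, 0.0958] | n=2 per row [0.0001, 0.0002, 0.0479]
```

Emit:
{"method": "move_arm", "body": {
  "linear": [
    [0,0,0.05],
    [0,0,0.035],
    [0,0,0.0105],
    [0,0,0],
    [0,0,0]
  ],
  "turn": [
    [0,0,0],
    [0,0,0],
    [0,0,0],
    [0,0,0],
    [0,0,0]
  ]
}}

```text
t: 23.58
tcp_pos: [0.4416, 0.0101, 0.038]
orientation: [0.0, 0.999, -0.044, -0.005]
contact_force: [0.5, -1.2, -0.4]
opening: 0.066
grasp_force: 0.0
```

Emit:
{"method": "move_arm", "body": {
  "linear": [
    [0,0,0],
    [0,0,0],
    [0,0,0],
    [0,0,0],
    [0,0,0]
  ],
  "turn": [
    [0,0,0],
    [0,0,0],
    [0,0,0],
    [0,0,0],
    [0,0,0]
  ],
  "grip": -1,
  "squeeze": 20
}}

```text
t: 24.2
tcp_pos: [0.441, 0.0097, 0.0372]
orientation: [0.001, 0.999, -0.045, -0.006]
contact_force: [0.1, -0.3, 5.7]
opening: 0.0398
grasp_force: 20.0
```

Emit:
{"method": "move_arm", "body": {
  "linear": [
    [0,0,-0.038],
    [0,0,-0.05],
    [0,0,-0.05],
    [0.0367,0.0306,0],
    [0.0367,0.0306,0],
    [0.0367,0.0306,0],
    [0.0367,0.0306,0],
    [0.0367,0.0306,0],
    [0.0367,0.0306,0],
    [0,0,0]
  ],
  "turn": [
    [0,0,0],
    [0,0,0],
    [0,0,-0.04],
    [0,0,0],
    [0,0,0],
    [0,0,0],
    [0,0,0],
    [0,0,0],
    [0,0,0],
    [0,0,0]
  ]
}}

```text
t: 25.45
tcp_pos: [0.6545, -0.1885, 0.1708]
orientation: [0.001, 1.0, -0.027, -0.006]
contact_force: [-0.4, -0.2, -1.7]
opening: 0.0399
grasp_force: 20.0
```

```bash
python3 - <<'E'
from m import *
W=snap('wrist');W=snap('wrist');p,R,y,s=cur(); print(p.round(4),y,s['grasp_force'],s['joint_vel'].round(2)); go([.646,-.1844,.055],-.05)
W=snap('wrist','w6')
E
```

```text
[ 0.6525 -0.184   0.1709] -0.049490384277881425 19.99985680449754 [-0.02 -0.02 -0.02  0.03 -0.   -0.   -0.  ]
-> turnz 0.001 shift [-0.0065, 0.0007, 0.1159] | n=3 per row [-0.0022, 0.0002, 0.0386]
```

View pics/w6.png

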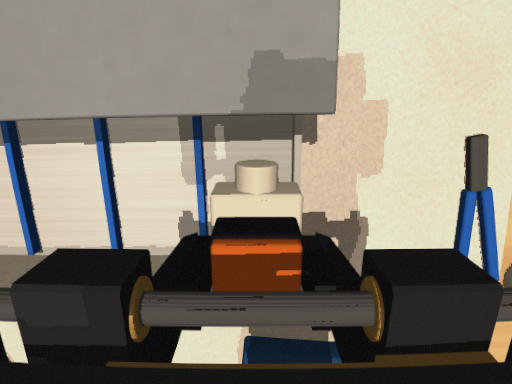

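Emit:
{"method": "move_arm", "body": {
  "linear": [
    [-0.0065,0,0.03],
    [0,0,0.045],
    [0,0,0.03],
    [0,0,0.006],
    [0,0,0],
    [0,0,0.003],
    [0,0,0.002],
    [0,0,0]
  ],
  "turn": [
    [0,0,0],
    [0,0,0],
    [0,0,0],
    [0,0,0],
    [0,0,0],
    [0,0,0],
    [0,0,0],
    [0,0,0]
  ]
}}

```text
t: 26.6
tcp_pos: [0.6458, -0.1842, 0.0568]
orientation: [0.0, 1.0, -0.025, -0.006]
contact_force: [0.4, -0.2, -2.0]
opening: 0.0399
grasp_force: 20.0
```

Emit:
{"method": "move_arm", "body": {
  "linear": [
    [0,0,0.002],
    [0,0,0],
    [0,0,0]
  ],
  "turn": [
    [0,0,0],
    [0,0,0],
    [0,0,0]
  ]
}}

```text
t: 26.98
tcp_pos: [0.6464, -0.1842, 0.0553]
orientation: [0.0, 1.0, -0.025, -0.006]
contact_force: [-1.0, -0.4, 5.0]
opening: 0.0399
grasp_force: 20.0
```

Emit:
{"method": "move_arm", "body": {
  "linear": [
    [0,0,0],
    [0,0,0],
    [0,0,0],
    [0,0,-0.03],
    [0,0,-0.05],
    [0,0,-0.04],
    [0,0,0],
    [0,0,0]
  ],
  "turn": [
    [0,0,0],
    [0,0,0],
    [0,0,0],
    [0,0,0],
    [0,0,0],
    [0,0,0],
    [0,0,0],
    [0,0,0]
  ],
  "grip": 0.5
}}

```text
t: 27.98
tcp_pos: [0.6464, -0.1839, 0.1735]
orientation: [0.0, 1.0, -0.025, -0.007]
contact_force: [-0.5, 0.2, -0.0]
opening: 0.0664
grasp_force: 0.0
```

```bash
python3 - <<'E'
from m import *
rep('top','new0',OR,.056)
W=snap('wrist')
for b in blobs(W,*OR,amin=60): print(b[0],b[1],onz(W,b[0],.075))
p,R,y,s=cur(); print(p.round(4),y,R[:,2].round(4)); go([.4178,.1485,.15],.315)
E
```

```text
top new0 [210.4 212.2] 0.8
top new0 [203.3 248.8] 0.75
top new0 [146.6 228.8] 0.71
top new0 [180.6 223.7] 0.65
top new0 [168.6 256.7] 0.54
top new0 [287.1 143.9] 0.5
top [288.1 143. ] 45 [ 0.649 -0.18   0.056]
top [430.8 200.4] 35 [ 0.379 -0.67   0.056]
top [206.6 212.5] 94 [0.416 0.147 0.056]
top [144.9 224.6] 100 [0.395 0.373 0.056]
top [180.2 223.4] 93 [0.386 0.245 0.056]
top [202.8 247.3] 102 [0.292 0.17  0.056]
top [164.  254.7] 111 [0.28  0.311 0.056]
[256.57922393 200.33791431] 2474 [[ 0.64133529 -0.18386268  0.075     ]]
[ 0.6461 -0.1838  0.1726] -0.049006010407330346 [-1.600e-02  3.000e-04 -9.999e-01]
-> turnz -0.364 shift [-0.1141, -0.3867, 0.0226] | n=9 per row [-0.0127, -0.043, 0.0025]
```

Emit:
{"method": "move_arm", "body": {
  "linear": [
    [0,0,0],
    [0,0,0],
    [-0.0143,-0.0483,0],
    [-0.0143,-0.0483,0],
    [-0.0143,-0.0483,0],
    [-0.0143,-0.0483,0],
    [-0.0143,-0.0483,0],
    [-0.0143,-0.0483,0],
    [-0.0143,-0.0483,0],
    [-0.0143,-0.0483,0]
  ],
  "turn": [
    [0,0.016,0],
    [0,0,-0.182],
    [0,0,-0.182],
    [0,0,0],
    [0,0,0],
    [0,0,0],
    [0,0,0],
    [0,0,0],
    [0,0,0],
    [0,0,0]
  ]
}}

```text
t: 29.38
tcp_pos: [0.4257, 0.1536, 0.1732]
orientation: [0.001, 0.988, 0.157, 0.002]
contact_force: [1.1, 0.8, -0.9]
opening: 0.0663
grasp_force: 0.0
```

Emit:
{"method": "move_arm", "body": {
  "linear": [
    [0,0,0.04],
    [0,0,0],
    [0,0,0]
  ],
  "turn": [
    [0,0,0],
    [0,0,0],
    [0,0,0]
  ]
}}

```text
t: 29.75
tcp_pos: [0.4273, 0.1518, 0.1338]
orientation: [0.001, 0.988, 0.156, 0.002]
contact_force: [0.5, -0.1, 0.6]
opening: 0.0664
grasp_force: 0.0
```

```bash
python3 - <<'E'
from m import *
W=snap('wrist')
for b in blobs(W,*OR,amin=60): print(b[0],b[1],onz(W,b[0],.056))
p,R,y,s=cur(); print(p.round(4),y,R[:,2].round(4),s['joints'].round(2)); go([.4178,.1485,.033],.315)
E
```

```text
[108.2246102  213.51917404] 2373 [[0.38832666 0.25017264 0.056     ]]
[256.31786942 212.77491409] 2328 [[0.42164881 0.14959974 0.056     ]]
[161.95539906 350.74647887] 426 [[0.28485208 0.18618791 0.056     ]]
[0.4276 0.1518 0.1341] 0.3131102207334954 [ 4.6e-03 -9.0e-04 -1.0e+00] [-0.36  0.67 -0.13  2.17  0.27  0.32 -1.98]
-> turnz -0.002 shift [-0.0104, 0.0001, 0.1011] | n=3 per row [-0.0035, 0.0, 0.0337]
```

Emit:
{"method": "move_arm", "body": {
  "linear": [
    [-0.008,0,0.04],
    [0,0,0.04],
    [0,0,0.02],
    [0,0,0],
    [0,0,0]
  ],
  "turn": [
    [0,0,0],
    [0,0,0],
    [0,0,0],
    [0,0,0],
    [0,0,0]
  ]
}}

```text
t: 30.42
tcp_pos: [0.4227, 0.1505, 0.0363]
orientation: [0.001, 0.988, 0.156, 0.0]
contact_force: [-0.2, 0.3, 0.3]
opening: 0.066
grasp_force: 0.0
```

Emit:
{"method": "move_arm", "body": {
  "linear": [
    [0,0,0],
    [0,0,0],
    [0,0,0],
    [0,0,0],
    [0,0,0]
  ],
  "turn": [
    [0,0,0],
    [0,0,0],
    [0,0,0],
    [0,0,0],
    [0,0,0]
  ],
  "grip": -1,
  "squeeze": 20
}}

```text
t: 31.05
tcp_pos: [0.4219, 0.1506, 0.0356]
orientation: [0.001, 0.988, 0.157, -0.0]
contact_force: [-0.2, -0.2, 4.8]
opening: 0.0397
grasp_force: 20.0
```

Emit:
{"method": "move_arm", "body": {
  "linear": [
    [0,0,-0.038],
    [0,0,-0.05],
    [0,0,-0.05],
    [0,0,0],
    [0,0,0],
    [0,0,0],
    [0,0,0]
  ],
  "turn": [
    [0,0,0],
    [0,0,0],
    [0,0,0],
    [0,0,0.182],
    [0,0,0.182],
    [0,0,0],
    [0,0,0]
  ]
}}

```text
t: 31.92
tcp_pos: [0.4215, 0.1509, 0.173]
orientation: [0.001, 1.0, -0.023, -0.001]
contact_force: [-0.6, -0.3, -1.4]
opening: 0.0401
grasp_force: 20.0
```

```bash
python3 - <<'E'
from m import *
p,R,y,s=cur(); print(p.round(4),y,R[:,2].round(4),s['grasp_force'],s['opening']); go([.650,-.0995,.17],-.05)
E
```

```text
[0.4215 0.1509 0.173 ] -0.04575546303133588 [-0.0015 -0.0029 -1.    ] 19.999419897794724 0.04009162703282435
-> turnz 0.004 shift [0.2407, 0.2387, 0.003] | n=7 per row [0.0344, 0.0341, 0.0004]
```

Emit:
{"method": "move_arm", "body": {
  "linear": [
    [0.0344,0.0341,0],
    [0.0344,0.0341,0],
    [0.0344,0.0341,0],
    [0.0344,0.0341,0],
    [0.0344,0.0341,0],
    [0.0344,0.0341,0],
    [0.0344,0.0341,0],
    [0,0,0],
    [0,0,0],
    [0,0,0]
  ],
  "turn": [
    [0,0,0],
    [0,0,0],
    [0,0,0],
    [0,0,0],
    [0,0,0],
    [0,0,0],
    [0,0,0],
    [0,0,0],
    [0,0,0],
    [0,0,0]
  ]
}}

```text
t: 33.17
tcp_pos: [0.6497, -0.0975, 0.1735]
orientation: [0.001, 1.0, -0.023, -0.001]
contact_force: [0.9, -0.9, -1.1]
opening: 0.0399
grasp_force: 20.0
```

Emit:
{"method": "move_arm", "body": {
  "linear": [
    [0,0,0.045],
    [0,0,0.045],
    [0,0,0.02],
    [0,0,0.005],
    [0,0,0],
    [0,0,0]
  ],
  "turn": [
    [0,0,0],
    [0,0,0],
    [0,0,0],
    [0,0,0],
    [0,0,0],
    [0,0,0]
  ]
}}

```text
t: 33.92
tcp_pos: [0.6518, -0.0996, 0.0603]
orientation: [0.001, 1.0, -0.025, 0.001]
contact_force: [0.7, -0.0, -1.2]
opening: 0.0399
grasp_force: 20.0
```

Emit:
{"method": "move_arm", "body": {
  "linear": [
    [0,0,0.0045],
    [0,0,0.002],
    [0,0,0],
    [0,0,0]
  ],
  "turn": [
    [0,0,0],
    [0,0,0],
    [0,0,0],
    [0,0,0]
  ]
}}

```text
t: 34.42
tcp_pos: [0.6518, -0.0998, 0.0537]
orientation: [0.001, 1.0, -0.025, 0.001]
contact_force: [-0.7, -0.1, 6.4]
opening: 0.0399
grasp_force: 20.0
```

Emit:
{"method": "move_arm", "body": {
  "linear": [
    [0,0,0],
    [0,0,0],
    [0,0,0],
    [0,0,-0.03],
    [0,0,-0.05],
    [0,0,-0.04],
    [0,0,0]
  ],
  "turn": [
    [0,0,0],
    [0,0,0],
    [0,0,0],
    [0,0,0],
    [0,0,0],
    [0,0,0],
    [0,0,0.05]
  ],
  "grip": 0.5
}}

```text
t: 35.3
tcp_pos: [0.6531, -0.0993, 0.176]
orientation: [0.001, 0.999, -0.05, 0.003]
contact_force: [0.2, 0.4, -0.5]
opening: 0.0663
grasp_force: 0.0
```

Emit:
{"method": "move_arm", "body": {
  "linear": [
    [-0.0331,-0.0354,0],
    [-0.0331,-0.0354,0],
    [-0.0331,-0.0354,0],
    [-0.0331,-0.0354,0],
    [-0.0331,-0.0354,0],
    [-0.0331,-0.0354,0],
    [-0.0331,-0.0354,0],
    [-0.0331,-0.0354,0],
    [-0.0331,-0.0354,0],
    [0,0,0.03]
  ],
  "turn": [
    [0,0,0],
    [0,0,0],
    [0,0,0],
    [0,0,0],
    [0,0,0],
    [0,0,0],
    [0,0,0],
    [0,0,0],
    [0,0,0],
    [0,0,0]
  ]
}}

```text
t: 36.55
tcp_pos: [0.3845, 0.2522, 0.1426]
orientation: [-0.002, 0.999, -0.046, 0.001]
contact_force: [0.0, -0.5, -0.2]
opening: 0.066
grasp_force: 0.0
```

```bash
python3 - <<'E'
from m import *
T=snap('top'); W=snap('wrist'); W=snap('wrist')
for b in blobs(W,*OR,amin=60): print(b[0],b[1],onz(W,b[0],.056))
for b in blobs(T,*OR,amin=25): print('top',b[0],b[1],onz(T,b[0],.056)[0].round(3))
p,R,y,s=cur(); print(p.round(4),y,R[:,2].round(4),s['joints'].round(2)); go([.387,.2468,.034],-.10)
E
```

```text
[ 78.20709828 202.14625585] 2564 [[0.39594424 0.37636179 0.056     ]]
[253.92232305 196.9600726 ] 2755 [[0.38736215 0.24804337 0.056     ]]
[188.49810964 337.33175803] 1058 [[0.27252129 0.31366169 0.056     ]]
top [290.34042553 143.74468085] 94 [ 0.646 -0.188  0.056]
top [267.32631579 144.35789474] 95 [ 0.652 -0.102  0.056]
top [435.84444444 202.88888889] 45 [ 0.369 -0.687  0.056]
top [162.47761194 256.1641791 ] 67 [0.275 0.316 0.056]
[0.3849 0.2467 0.1409] -0.09840420207510427 [-0.0028 -0.0047 -1.    ] [-0.58  0.66 -0.15  2.15  0.26  0.36 -2.61]
-> turnz 0.002 shift [0.0021, -0.0003, 0.1069] | n=3 per row [0.0007, -0.0001, 0.0356]
```

Emit:
{"method": "move_arm", "body": {
  "linear": [
    [0.002,0,0.0],
    [0,0,0.04],
    [0,0,0.04],
    [0,0,0.026],
    [0,0,0],
    [0,0,0]
  ],
  "turn": [
    [0,0,-0.03],
    [0,0,0],
    [0,0,0],
    [0,0,0],
    [0,0,0],
    [0,0,0]
  ]
}}

```text
t: 37.45
tcp_pos: [0.3885, 0.2467, 0.0366]
orientation: [0.001, 0.999, -0.035, 0.0]
contact_force: [-0.8, -0.4, 0.0]
opening: 0.066
grasp_force: 0.0
```

```bash
python3 - <<'E'
from m import *
p,R,y,s=cur(); print(p.round(4),y,R[:,2].round(4),s['joints'].round(2))
E
```

```text
[0.3885 0.2467 0.0366] -0.06987454541122853 [ 5.0e-04 -1.5e-03 -1.0e+00] [-0.65  0.88 -0.03  2.19  0.3   0.08 -2.61]
```

Emit:
{"method": "move_arm", "body": {
  "linear": [
    [0,0,0],
    [0,0,0],
    [0,0,0],
    [0,0,0],
    [0,0,0]
  ],
  "turn": [
    [0,0,0],
    [0,0,0],
    [0,0,0],
    [0,0,0],
    [0,0,0]
  ],
  "grip": -1,
  "squeeze": 20
}}

```text
t: 38.08
tcp_pos: [0.3879, 0.2469, 0.036]
orientation: [0.001, 0.999, -0.035, 0.0]
contact_force: [-0.1, -0.6, 6.4]
opening: 0.0399
grasp_force: 19.9
```

Emit:
{"method": "move_arm", "body": {
  "linear": [
    [0,0,-0.038],
    [0,0,-0.05],
    [0,0,-0.05],
    [0,0,0],
    [0,0,0]
  ],
  "turn": [
    [0,0,0],
    [0,0,0],
    [0,0,0],
    [0,0,0],
    [0,0,0]
  ]
}}

```text
t: 38.7
tcp_pos: [0.3873, 0.2465, 0.173]
orientation: [0.002, 0.999, -0.035, -0.001]
contact_force: [0.3, 0.4, -1.4]
opening: 0.04
grasp_force: 19.9
```

```bash
python3 - <<'E'
from m import *
p,R,y,s=cur(); print(p.round(4),y,R[:,2].round(4),s['grasp_force'],s['opening']); go([.6546,-.0146,.17],-.05)
E
```

```text
[0.3873 0.2465 0.173 ] -0.06931185262919799 [-0.0016 -0.0033 -1.    ] 19.88691641483456 0.04003414760597083
-> turnz -0.019 shift [0.28, 0.2474, 0.003] | n=8 per row [0.035, 0.0309, 0.0004]
```

Emit:
{"method": "move_arm", "body": {
  "linear": [
    [0.035,0.0309,0],
    [0.035,0.0309,0],
    [0.035,0.0309,0],
    [0.035,0.0309,0],
    [0.035,0.0309,0],
    [0.035,0.0309,0],
    [0.035,0.0309,0],
    [0.035,0.0309,0],
    [0,0,0],
    [0,0,0]
  ],
  "turn": [
    [0,0,-0.019],
    [0,0,0],
    [0,0,0],
    [0,0,0],
    [0,0,0],
    [0,0,0],
    [0,0,0],
    [0,0,0],
    [0,0,0],
    [0,0,0]
  ]
}}

```text
t: 39.95
tcp_pos: [0.6526, -0.0137, 0.1716]
orientation: [0.001, 1.0, -0.025, -0.003]
contact_force: [0.5, 1.1, -0.9]
opening: 0.0399
grasp_force: 19.9
```

Emit:
{"method": "move_arm", "body": {
  "linear": [
    [0,0,0.045],
    [0,0,0.045],
    [0,0,0.02],
    [0,0,0.004],
    [0,0,0],
    [0,0,0]
  ],
  "turn": [
    [0,0,0],
    [0,0,0],
    [0,0,0],
    [0,0,0],
    [0,0,0],
    [0,0,0]
  ]
}}

```text
t: 40.7
tcp_pos: [0.6555, -0.0147, 0.0616]
orientation: [0.001, 1.0, -0.025, 0.001]
contact_force: [-0.4, -0.5, -1.0]
opening: 0.0399
grasp_force: 19.9
```

Emit:
{"method": "move_arm", "body": {
  "linear": [
    [0,0,0.005],
    [0,0,0.0027],
    [0,0,0],
    [0,0,0]
  ],
  "turn": [
    [0,0,0],
    [0,0,0],
    [0,0,0],
    [0,0,0]
  ]
}}

```text
t: 41.2
tcp_pos: [0.656, -0.015, 0.0541]
orientation: [0.001, 1.0, -0.025, 0.002]
contact_force: [0.0, -0.7, 8.4]
opening: 0.0397
grasp_force: 19.9
```

Emit:
{"method": "move_arm", "body": {
  "linear": [
    [0,0,0],
    [0,0,0],
    [0,0,0],
    [0,0,-0.03],
    [0,0,-0.05],
    [0,0,-0.04],
    [0,0,0],
    [0,0,0],
    [0,0,0]
  ],
  "turn": [
    [0,0,0],
    [0,0,0],
    [0,0,0],
    [0,0,0],
    [0,0,0],
    [0,0,0],
    [0,0,-0.158],
    [0,0,-0.158],
    [0,0,-0.158]
  ],
  "grip": 0.5
}}

```text
t: 42.32
tcp_pos: [0.6541, -0.0146, 0.1721]
orientation: [0.001, 0.977, 0.213, -0.001]
contact_force: [0.2, 1.0, -1.4]
opening: 0.0659
grasp_force: 0.0
```

Emit:
{"method": "move_arm", "body": {
  "linear": [
    [-0.0077,-0.0461,0],
    [-0.0077,-0.0461,0],
    [-0.0077,-0.0461,0],
    [-0.0077,-0.0461,0],
    [-0.0077,-0.0461,0],
    [-0.0077,-0.0461,0],
    [-0.0077,-0.0461,0],
    [-0.0077,-0.0461,0],
    [-0.0077,-0.0461,0],
    [-0.0077,-0.0461,0]
  ],
  "turn": [
    [0,0,0],
    [0,0,0],
    [0,0,0],
    [0,0,0],
    [0,0,0],
    [0,0,0],
    [0,0,0],
    [0,0,0],
    [0,0,0],
    [0,0,0]
  ]
}}

```text
t: 43.58
tcp_pos: [0.3936, 0.3751, 0.1714]
orientation: [0.001, 0.978, 0.21, -0.001]
contact_force: [1.5, 0.3, -1.0]
opening: 0.066
grasp_force: 0.0
```

Emit:
{"method": "move_arm", "body": {
  "linear": [
    [0,0,0.03],
    [0,0,0],
    [0,0,0]
  ],
  "turn": [
    [0,0,0],
    [0,0,0],
    [0,0,0]
  ]
}}

```text
t: 43.95
tcp_pos: [0.3952, 0.3733, 0.1419]
orientation: [0.001, 0.978, 0.21, -0.001]
contact_force: [-0.1, -0.2, 1.3]
opening: 0.066
grasp_force: 0.0
```

```bash
python3 - <<'E'
from m import *
T=snap('top'); W=snap('wrist')
for b in blobs(W,*OR,amin=60): print(b[0],b[1],onz(W,b[0],.056))
for b in blobs(T,*OR,amin=25): print('top',b[0],b[1],onz(T,b[0],.056)[0].round(3))
for b in blobs(T,*GR,amin=25): print('top gr',b[0],b[1],onz(T,b[0],.06)[0].round(3))
p,R,y,s=cur(); print(p.round(4),y,R[:,2].round(4),s['joints'].round(2)); go([.3955,.374,.033],.425)
E
```

```text
[253.55617353 198.56655543] 2697 [[0.39628593 0.37567639 0.056     ]]
top [267.51648352 143.93406593] 91 [ 0.653 -0.103  0.056]
top [290.08421053 143.42105263] 95 [ 0.647 -0.187  0.056]
top [244.95505618 144.5505618 ] 89 [ 0.66  -0.018  0.056]
top [430.81081081 200.43243243] 37 [ 0.379 -0.67   0.056]
top [448.48275862 217.5862069 ] 29 [ 0.311 -0.721  0.056]
top [205.52 244.48] 25 [0.301 0.16  0.056]
top gr [185.32673267 164.38613861] 101 [0.604 0.21  0.06 ]
top gr [159.4950495  167.24752475] 101 [0.603 0.307 0.06 ]
[0.3955 0.3736 0.1423] 0.4222769169127726 [ 3.0e-04 -1.8e-03 -1.0e+00] [-0.66  0.74 -0.31  1.89  0.39  0.57 -2.37]
-> turnz -0.003 shift [0.0002, -0.0003, 0.1093] | n=3 per row [0.0001, -0.0001, 0.0364]
```

Emit:
{"method": "move_arm", "body": {
  "linear": [
    [0.001,-0.001,0.0],
    [0,0,0.04],
    [0,0,0.04],
    [0,0,0.022],
    [0,0,0],
    [0,0,0]
  ],
  "turn": [
    [0,0,0],
    [0,0,0],
    [0,0,0],
    [0,0,0],
    [0,0,0],
    [0,0,0]
  ],
  "grip": 0.23
}}

```text
t: 44.8
tcp_pos: [0.3955, 0.3755, 0.0404]
orientation: [0.001, 0.978, 0.21, -0.0]
contact_force: [-0.5, -0.1, 0.3]
opening: 0.0545
grasp_force: 0.0
```

Emit:
{"method": "move_arm", "body": {
  "linear": [
    [0,0,0],
    [0,0,0],
    [0,0,0],
    [0,0,0],
    [0,0,0]
  ],
  "turn": [
    [0,0,0],
    [0,0,0],
    [0,0,0],
    [0,0,0],
    [0,0,0]
  ],
  "grip": -1,
  "squeeze": 20
}}

```text
t: 45.42
tcp_pos: [0.3954, 0.3755, 0.0405]
orientation: [0.001, 0.978, 0.21, 0.0]
contact_force: [-0.9, -0.2, 7.2]
opening: 0.04
grasp_force: 19.8
```

Emit:
{"method": "move_arm", "body": {
  "linear": [
    [0,0,-0.033],
    [0,0,-0.05],
    [0,0,-0.05],
    [0,0,0],
    [0,0,0]
  ],
  "turn": [
    [0,0,0],
    [0,0,0],
    [0,0,0],
    [0,0,0],
    [0,0,0]
  ]
}}

```text
t: 46.05
tcp_pos: [0.3947, 0.3744, 0.1718]
orientation: [0.002, 0.978, 0.21, -0.001]
contact_force: [-0.9, -0.2, -2.7]
opening: 0.0401
grasp_force: 19.8
```

```bash
python3 - <<'E'
from m import *
p,R,y,s=cur(); print(p.round(4),y,R[:,2].round(4),s['grasp_force'],s['opening']); go([.659,.0704,.17],-.05)
E
```

```text
[0.3947 0.3744 0.1718] 0.42362545510729555 [-0.0016 -0.0041 -1.    ] 19.84656703658402 0.04008288766875801
-> turnz 0.474 shift [0.2792, 0.2904, 0.0018] | n=9 per row [0.031, 0.0323, 0.0002]
```

Emit:
{"method": "move_arm", "body": {
  "linear": [
    [0.0145,0.0482,0],
    [0.0145,0.0482,0],
    [0.0145,0.0482,0],
    [0.0145,0.0482,0],
    [0.0145,0.0482,0],
    [0.0145,0.0482,0],
    [0.0145,0.0482,0],
    [0.0145,0.0482,0]
  ],
  "turn": [
    [0,0,0],
    [0,0,0],
    [0,0,0],
    [0,0,0],
    [0,0,0],
    [0,0,0],
    [0,0,0],
    [0,0,0]
  ]
}}

```text
t: 47.05
tcp_pos: [0.6588, 0.0698, 0.1702]
orientation: [0.001, 0.978, 0.211, -0.003]
contact_force: [0.2, 1.1, -2.5]
opening: 0.0398
grasp_force: 19.8
```

Emit:
{"method": "move_arm", "body": {
  "linear": [
    [0,0,0],
    [0,0,0],
    [0,0,0],
    [0,0,0],
    [0,0,0],
    [0,0,0]
  ],
  "turn": [
    [0,0,0.158],
    [0,0,0.158],
    [0,0,0.158],
    [0,0,0],
    [0,0,0],
    [0,0,0]
  ]
}}

```text
t: 47.8
tcp_pos: [0.6591, 0.0715, 0.1724]
orientation: [0.001, 1.0, -0.024, -0.001]
contact_force: [0.0, -0.3, -2.6]
opening: 0.0399
grasp_force: 19.9
```

```bash
python3 - <<'E'
from m import *
W=snap('wrist','w7');p,R,y,s=cur(); print(p.round(4),y,R[:,2].round(4),s['grasp_force'],s['opening'],s['joints'].round(2)); go([.659,.0704,.0605],-.05)
E
```

```text
[0.6592 0.0714 0.1727] -0.04914548147794926 [-0.0014 -0.0025 -1.    ] 19.87257856875658 0.03991046508506052 [-0.02  0.83 -0.3   1.5   0.29  0.86 -2.04]
-> turnz 0.001 shift [-0.0002, 0.001, 0.1122] | n=3 per row [-0.0001, 0.0003, 0.0374]
```

View pics/w7.png

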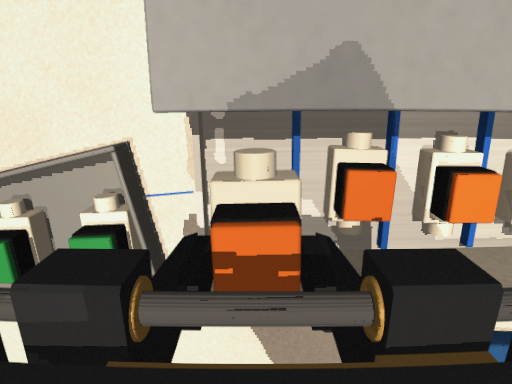

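Emit:
{"method": "move_arm", "body": {
  "linear": [
    [0,0.001,0.045],
    [0,0,0.045],
    [0,0,0.015],
    [0,0,0.004],
    [0,0,0.003],
    [0,0,0],
    [0,0,0.002],
    [0,0,0],
    [0,0,0]
  ],
  "turn": [
    [0,0,0],
    [0,0,0],
    [0,0,0],
    [0,0,0],
    [0,0,0],
    [0,0,0],
    [0,0,0],
    [0,0,0],
    [0,0,0]
  ]
}}

```text
t: 48.98
tcp_pos: [0.6593, 0.0702, 0.0592]
orientation: [0.001, 1.0, -0.025, -0.0]
contact_force: [0.6, -0.3, -2.4]
opening: 0.0399
grasp_force: 19.9
```

Emit:
{"method": "move_arm", "body": {
  "linear": [
    [0,0,0.0015],
    [0,0,0],
    [0,0,0]
  ],
  "turn": [
    [0,0,0],
    [0,0,0],
    [0,0,0]
  ]
}}

```text
t: 49.35
tcp_pos: [0.66, 0.0702, 0.0585]
orientation: [0.001, 1.0, -0.025, 0.001]
contact_force: [-0.5, -0.5, 5.5]
opening: 0.0398
grasp_force: 19.9
```

Emit:
{"method": "move_arm", "body": {
  "linear": [
    [0,0,0],
    [0,0,0],
    [0,0,0],
    [0,0,-0.04],
    [0,0,-0.05],
    [0,0,-0.05]
  ],
  "turn": [
    [0,0,0],
    [0,0,0],
    [0,0,0],
    [0,0,0],
    [0,0,0],
    [0,0,0]
  ],
  "grip": 0.5
}}

```text
t: 50.1
tcp_pos: [0.659, 0.0706, 0.1986]
orientation: [0.001, 1.0, -0.025, -0.001]
contact_force: [0.7, 0.4, 0.3]
opening: 0.0667
grasp_force: 0.0
```

Emit:
{"method": "move_arm", "body": {
  "linear": [
    [-0.0336,0.0253,0],
    [-0.0336,0.0253,0],
    [-0.0336,0.0253,0],
    [-0.0336,0.0253,0],
    [-0.0336,0.0253,0],
    [0,0,0.02],
    [0,0,0],
    [0,0,0]
  ],
  "turn": [
    [0,0,0],
    [0,0,0],
    [0,0,0],
    [0,0,0],
    [0,0,0],
    [0,0,0],
    [0,0,0],
    [0,0,0]
  ],
  "grip": -1
}}

```text
t: 51.1
tcp_pos: [0.486, -0.0469, 0.1783]
orientation: [0.001, 1.0, -0.025, 0.0]
contact_force: [-0.0, -0.1, 0.5]
opening: 0.0002
grasp_force: 0.0
```

```bash
python3 - <<'E'
from m import *
W=snap('wrist');p,R,y,s=cur(); print(p.round(4),y,R[:,2].round(4),s['opening'])
S=snap('scene'); T=snap('top')
a=cv2.resize(W['image'],(400,300)); b=cv2.resize(S['image'][140:290,130:330],(400,300)); c=cv2.resize(T['image'][110:260,120:320],(400,300))
cv2.imwrite('pics/m8.png',np.vstack([np.hstack([a,b]),np.hstack([c,c*0])])[:,:,::-1])
for b in blobs(T,*OR,amin=25): print('top',b[0],b[1],onz(T,b[0],.07)[0].round(3))
for b in blobs(T,*GR,amin=25): print('gr',b[0],b[1],onz(T,b[0],.06)[0].round(3))
go([.49,-.048,.055],-.05)
E
```

```text
[ 0.4861 -0.0468  0.1784] -0.04937009743427594 [ 5.0e-04 -2.2e-03 -1.0e+00] 0.000557085089382054
top [290.05434783 143.27173913] 92 [ 0.643 -0.186  0.07 ]
top [221.86516854 145.38202247] 89 [0.661 0.068 0.07 ]
top [244.5625 142.0625] 48 [ 0.665 -0.017  0.07 ]
top [430.77142857 200.42857143] 35 [ 0.377 -0.664  0.07 ]
top [202.7961165  247.21359223] 103 [0.291 0.169 0.07 ]
top [163.96396396 254.65765766] 111 [0.279 0.308 0.07 ]
gr [185.32673267 164.38613861] 101 [0.604 0.21  0.06 ]
gr [159.4950495  167.24752475] 101 [0.603 0.307 0.06 ]
-> turnz 0.000 shift [0.0041, 0.0008, 0.1234] | n=3 per row [0.0014, 0.0003, 0.0411]
```

View pics/m8.png

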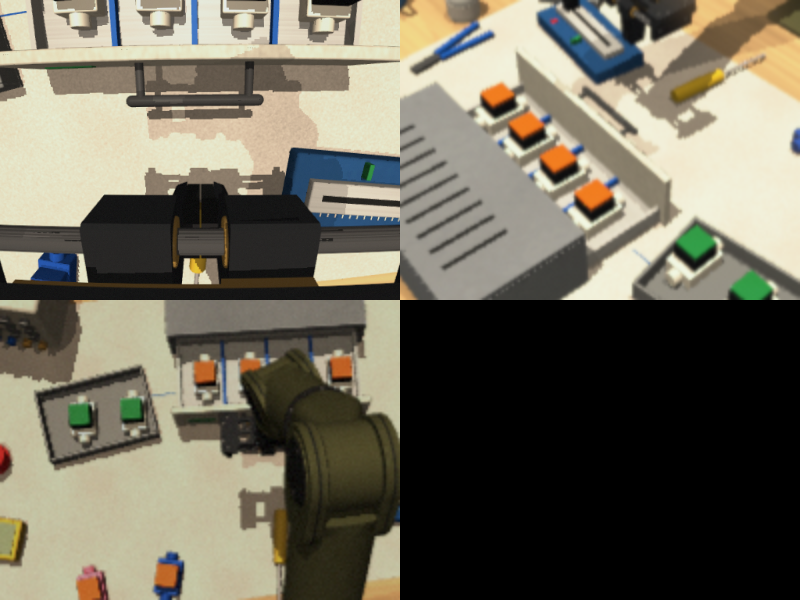

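Emit:
{"method": "move_arm", "body": {
  "linear": [
    [0,0,0.05],
    [0,0,0.05],
    [0,0,0.02],
    [0.01,0,0],
    [0.01,0,0],
    [0.006,0,0],
    [0.006,0,0],
    [0.006,0,0],
    [0.008,0,0],
    [0.008,0,0]
  ],
  "turn": [
    [0,0,0],
    [0,0,0],
    [0,0,0],
    [0,0,0],
    [0,0,0],
    [0,0,0],
    [0,0,0],
    [0,0,0],
    [0,0,0],
    [0,0,0]
  ]
}}

```text
t: 52.5
tcp_pos: [0.5392, -0.0505, 0.0579]
orientation: [0.001, 1.0, -0.025, -0.001]
contact_force: [-1.7, -0.3, 1.8]
opening: 0.0007
grasp_force: 0.8
```

Emit:
{"method": "move_arm", "body": {
  "linear": [
    [0.01,0,0],
    [0.01,0,0],
    [0.01,0,0],
    [0.01,0,0],
    [0.01,0,0],
    [0.01,0,0],
    [0.01,0,0],
    [0.01,0,0],
    [0.006,0,0],
    [0,0,0]
  ],
  "turn": [
    [0,0,0],
    [0,0,0],
    [0,0,0],
    [0,0,0],
    [0,0,0],
    [0,0,0],
    [0,0,0],
    [0,0,0],
    [0,0,0],
    [0,0,0]
  ]
}}

```text
t: 53.75
tcp_pos: [0.626, -0.0552, 0.058]
orientation: [0.001, 1.0, -0.025, 0.001]
contact_force: [0.6, -0.8, -0.1]
opening: 0.0004
grasp_force: 0.0
```

```bash
python3 - <<'E'
from m import *
p,R,y,s=cur(); print(p.round(4),y,R[:,2].round(4),s['contact_force'])
W=snap('wrist');S=snap('scene')
a=cv2.resize(W['image'],(400,300)); b=cv2.resize(S['image'][140:290,130:330],(400,300))
cv2.imwrite('pics/m9.png',np.hstack([a,b])[:,:,::-1])
E
```

```text
[ 0.626  -0.0552  0.058 ] -0.05073546390502179 [ 0.001 -0.003 -1.   ] [ 0.61290843 -0.77344413 -0.10750086]
```

View pics/m9.png

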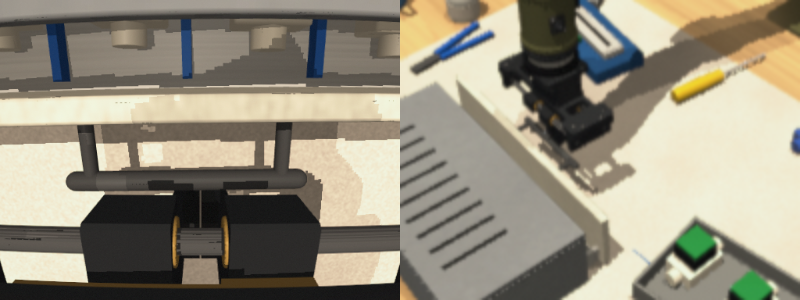

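Emit:
{"method": "move_arm", "body": {
  "linear": [
    [0.006,0,0],
    [0.005,0,0],
    [0.005,0,0],
    [0.004,0,0],
    [0.004,0,0],
    [0.003,0,0],
    [0,0,0]
  ],
  "turn": [
    [0,0,0],
    [0,0,0],
    [0,0,0],
    [0,0,0],
    [0,0,0],
    [0,0,0],
    [0,0,0]
  ]
}}

```text
t: 54.72
tcp_pos: [0.653, -0.0559, 0.058]
orientation: [0.001, 1.0, -0.025, 0.001]
contact_force: [0.0, 0.6, -0.1]
opening: 0.0004
grasp_force: 0.0
```

Emit:
{"method": "move_arm", "body": {
  "linear": [
    [0.003,0,0],
    [0.003,0,0],
    [0,0,0]
  ],
  "turn": [
    [0,0,0],
    [0,0,0],
    [0,0,0]
  ]
}}

```text
t: 55.1
tcp_pos: [0.655, -0.0561, 0.0575]
orientation: [0.001, 1.0, -0.025, -0.004]
contact_force: [-7.9, 0.2, 5.7]
opening: 0.0004
grasp_force: 4.0
```

Emit:
{"method": "move_arm", "body": {
  "linear": [
    [0.003,0,0],
    [0.003,0,0],
    [0,0,0]
  ],
  "turn": [
    [0,0,0],
    [0,0,0],
    [0,0,0]
  ]
}}

```text
t: 55.48
tcp_pos: [0.6551, -0.0561, 0.0572]
orientation: [0.002, 1.0, -0.025, -0.01]
contact_force: [-19.5, 1.9, 13.8]
opening: 0.0006
grasp_force: 10.1
```

Emit:
{"method": "move_arm", "body": {
  "linear": [
    [-0.015,0,0],
    [-0.03,0,0],
    [-0.03,0,-0.05],
    [0,0,-0.05],
    [0,0,-0.03],
    [0,0,0],
    [0,0,0]
  ],
  "turn": [
    [0,0,0],
    [0,0,0],
    [0,0,0],
    [0,0,0],
    [0,0,0],
    [0,0,0],
    [0,0,0]
  ]
}}

```text
t: 56.35
tcp_pos: [0.5891, -0.0526, 0.1873]
orientation: [0.001, 1.0, -0.025, -0.001]
contact_force: [-0.2, -0.8, -0.3]
opening: 0.0002
grasp_force: 0.0
```

```bash
python3 - <<'E'
from m import *
p,R,y,s=cur(); print(p.round(4),y,R[:,2].round(4))
W=snap('wrist');S=snap('scene')
a=cv2.resize(W['image'],(400,300)); b=cv2.resize(S['image'][130:280,130:330],(400,300))
cv2.imwrite('pics/m10.png',np.hstack([a,b])[:,:,::-1])
go([.41,-.15,.2],-.125)
E
```

```text
[ 0.5891 -0.0526  0.1873] -0.050165213629994404 [-0.0011 -0.0026 -1.    ]
-> turnz 0.075 shift [-0.1649, 0.1189, -0.0134] | n=5 per row [-0.033, 0.0238, -0.0027]
```

View pics/m10.png

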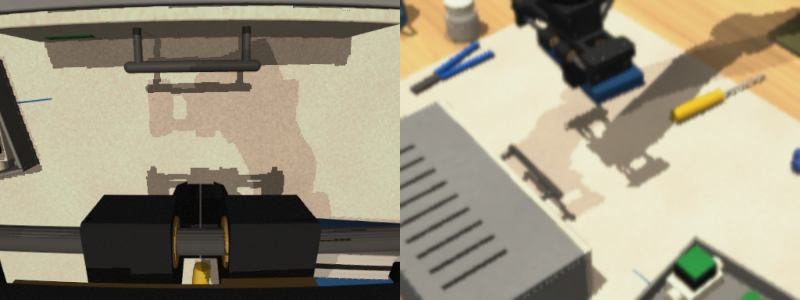

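```bash
python3 - <<'E'
from h import *
go([.3954,-.318,.19],-.125)
E
```

```text
-> turnz 0.075 shift [-0.1585, 0.2874, -0.0034] | n=7 per row [-0.0226, 0.0411, -0.0005]
```

Emit:
{"method": "move_arm", "body": {
  "linear": [
    [0,0,0],
    [-0.0226,0.0411,0],
    [-0.0226,0.0411,0],
    [-0.0226,0.0411,0],
    [-0.0226,0.0411,0],
    [-0.0226,0.0411,0],
    [-0.0226,0.0411,0],
    [-0.0226,0.0411,0],
    [0,0,0],
    [0,0,0]
  ],
  "turn": [
    [0,0,0.075],
    [0,0,0],
    [0,0,0],
    [0,0,0],
    [0,0,0],
    [0,0,0],
    [0,0,0],
    [0,0,0],
    [0,0,0],
    [0,0,0]
  ],
  "grip": 0
}}

```text
t: 57.7
tcp_pos: [0.3965, -0.3176, 0.1881]
orientation: [0.001, 0.998, -0.062, -0.0]
contact_force: [0.1, -0.1, -0.4]
opening: 0.0439
grasp_force: 0.0
```

```bash
python3 - <<'E'
from m import *
p,R,y,s=cur(); print(p.round(4),y,R[:,2].round(4))
W=snap('wrist'); T=snap('top')
for b in blobs(W,*GR): print('mark',b[0],b[1],onz(W,b[0],.041),cv2.boundingRect(b[2].astype(np.uint8)))
for b in blobs(T,*GR,amin=5): print('top',b[0],b[1],onz(T,b[0],.041))
for b in blobs(W,(0,150,80),(4,255,255)): print('red',b[0],b[1],onz(W,b[0],.03))
im=W['image'][40:240,130:400,::-1]; cv2.imwrite('pics/w11.png',cv2.resize(im,(800,593),interpolation=cv2.INTER_CUBIC))
go([.3954,-.318,.055],-.125)
E
```

```text
[ 0.3965 -0.3176  0.1881] -0.1248306993233073 [-0.0011 -0.0012 -1.    ]
mark [170.15865385 141.22596154] 208 [[ 0.44169127 -0.24740222  0.041     ]] (166, 130, 10, 23)
top [185.32673267 164.38613861] 101 [[0.6094065  0.21279532 0.041     ]]
top [159.4950495  167.24752475] 101 [[0.60801082 0.31010942 0.041     ]]
top [312.5 196. ] 10 [[ 0.4412259  -0.24776975  0.041     ]]
red [256.5 141. ] 104 [[ 0.43102736 -0.32229606  0.03      ]]
-> turnz 0.002 shift [-0.0017, 0.0014, 0.1334] | n=3 per row [-0.0006, 0.0005, 0.0445]
```

View pics/w11.png

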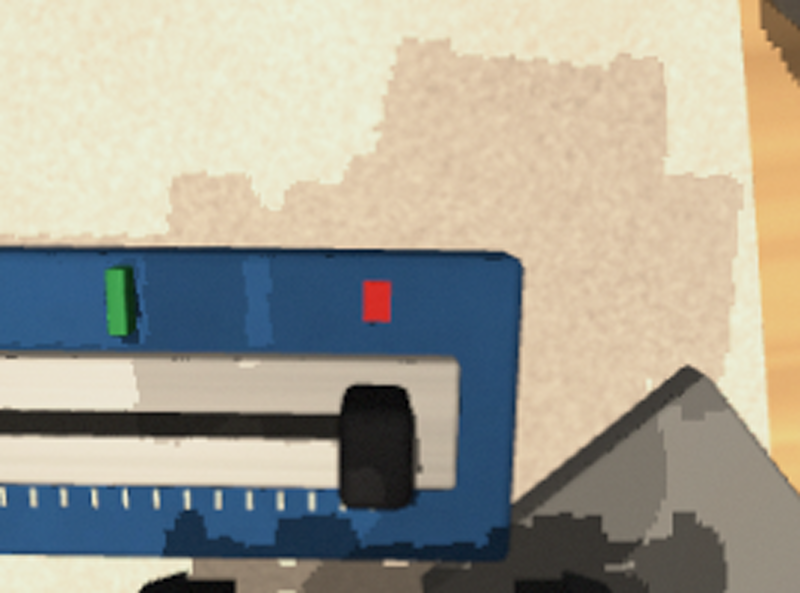

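Emit:
{"method": "move_arm", "body": {
  "linear": [
    [-0.0015,0.0005,0.03],
    [0,0,0.04],
    [0,0,0.04],
    [0,0,0.0235],
    [0,0,0],
    [0,0,0]
  ],
  "turn": [
    [0,0,0],
    [0,0,0],
    [0,0,0],
    [0,0,0],
    [0,0,0],
    [0,0,0]
  ],
  "grip": 0.2
}}

```text
t: 58.55
tcp_pos: [0.3956, -0.3184, 0.0559]
orientation: [0.001, 0.998, -0.062, 0.0]
contact_force: [-0.9, 0.6, -0.1]
opening: 0.0525
grasp_force: 0.0
```

Emit:
{"method": "move_arm", "body": {
  "linear": [
    [0,0,0],
    [0,0,0],
    [0,0,0],
    [0,0,0],
    [0,0,0],
    [0,0,0],
    [0,0,0]
  ],
  "turn": [
    [0,0,0],
    [0,0,0],
    [0,0,0],
    [0,0,0],
    [0,0,0],
    [0,0,0],
    [0,0,0]
  ],
  "grip": -1,
  "squeeze": 10
}}

```text
t: 59.42
tcp_pos: [0.3948, -0.3178, 0.0555]
orientation: [0.001, 0.998, -0.062, -0.0]
contact_force: [0.1, 4.3, 6.0]
opening: 0.0198
grasp_force: 10.0
```

Emit:
{"method": "move_arm", "body": {
  "linear": [
    [0,-0.012,0],
    [0,-0.018,0],
    [0,-0.018,0],
    [0,-0.014,0],
    [0,-0.008,0],
    [0,-0.004,0],
    [0,0,0],
    [0,0,0],
    [0,0,0]
  ],
  "turn": [
    [0,0,0],
    [0,0,0],
    [0,0,0],
    [0,0,0],
    [0,0,0],
    [0,0,0],
    [0,0,0],
    [0,0,0],
    [0,0,0]
  ]
}}

```text
t: 60.55
tcp_pos: [0.4049, -0.2452, 0.0555]
orientation: [0.001, 0.998, -0.062, 0.001]
contact_force: [0.6, 0.9, 6.8]
opening: 0.0198
grasp_force: 10.0
```

```bash
python3 - <<'E'
from m import *
p,R,y,s=cur(); print(p.round(4),y,R[:,2].round(4),'u',p[:2]@[.125,.992])
E
```

```text
[ 0.4049 -0.2452  0.0555] -0.12462184963157219 [ 0.0014 -0.003  -1.    ] u -0.1926532859124539
```

Emit:
{"method": "move_arm", "body": {
  "linear": [
    [0,-0.0024,0],
    [0,0,0],
    [0,0,0]
  ],
  "turn": [
    [0,0,0],
    [0,0,0],
    [0,0,0]
  ]
}}

```text
t: 60.92
tcp_pos: [0.4052, -0.2434, 0.0555]
orientation: [0.002, 0.998, -0.063, 0.001]
contact_force: [0.6, -0.3, 6.7]
opening: 0.0201
grasp_force: 10.0
```

Emit:
{"method": "move_arm", "body": {
  "linear": [
    [0,0,0],
    [0,0,0],
    [0,0,0],
    [0,0,0],
    [0,0,-0.04],
    [0,0,-0.05],
    [0,0,-0.05],
    [-0.02,0,0],
    [0,0,0],
    [0,0,0]
  ],
  "turn": [
    [0,0,0],
    [0,0,0],
    [0,0,0],
    [0,0,0],
    [0,0,0],
    [0,0,0],
    [0,0,0],
    [0,0,0],
    [0,0,0],
    [0,0,0]
  ],
  "grip": 0.2
}}

```text
t: 62.18
tcp_pos: [0.3847, -0.2403, 0.1946]
orientation: [0.001, 0.998, -0.062, -0.0]
contact_force: [-0.4, 0.5, 0.4]
opening: 0.0532
grasp_force: 0.0
```

```bash
python3 - <<'E'
from m import *
p,R,y,s=cur(); print(p.round(4),y)
W=snap('wrist'); S=snap('scene')
for b in blobs(W,*GR): m=onz(W,b[0],.041)[0]; print('mark',b[0],m, m[:2]@[.125,.992])
u=np.array([.125,.992]); x=np.array([.992,-.125]); c=p*0
for du in (-.1903,):
    base=np.array([.4052,-.2429])
    P=[[*(base+sy*.01*u+sx*.014*x),z] for z in (.0845,.0445) for sy,sx in ((1,1),(1,-1),(-1,-1),(-1,1))]
    q=proj(W,P)
im=W['image'].copy()[:,:,::-1].copy(); k=4; x0,y0=150,90
im=cv2.resize(im[y0:y0+150,x0:x0+200],None,fx=k,fy=k,interpolation=cv2.INTER_CUBIC)
for f in (0,4): cv2.polylines(im,[np.int32((q[f:f+4]-[x0,y0])*k)],True,(0,255,255) if f==0 else (255,0,255),1)
cv2.imwrite('pics/w12.png',im)
T=snap('top')
for b in blobs(T,*GR,amin=25): print('gr',b[0],b[1],onz(T,b[0],.06)[0].round(3))
E
```

```text
[ 0.3847 -0.2403  0.1946] -0.12505787632756657
mark [255. 116.] [ 0.44162361 -0.24655556  0.041     ] -0.18938016336974847
gr [185.32673267 164.38613861] 101 [0.604 0.21  0.06 ]
gr [159.4950495  167.24752475] 101 [0.603 0.307 0.06 ]
```

View pics/w12.png

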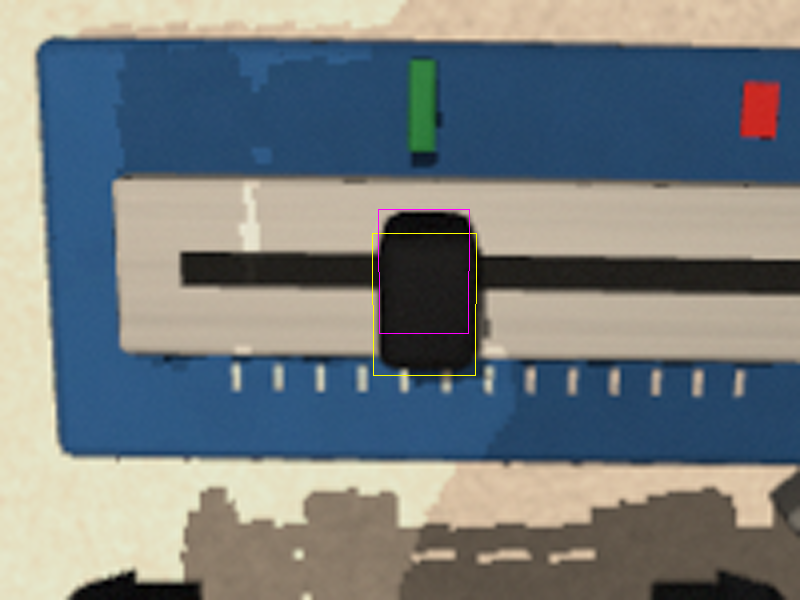

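```bash
python3 - <<'E'
from h import *
go([.4052,-.2430,.055],-.125)
E
```

```text
-> turnz 0.000 shift [0.0205, 0.0003, 0.1395] | n=3 per row [0.0068, 0.0001, 0.0465]
```

Emit:
{"method": "move_arm", "body": {
  "linear": [
    [0.0205,0,0],
    [0,0,0.04],
    [0,0,0.05],
    [0,0,0.04],
    [0,0,0.0095],
    [0,0,0],
    [0,0,0]
  ],
  "turn": [
    [0,0,0],
    [0,0,0],
    [0,0,0],
    [0,0,0],
    [0,0,0],
    [0,0,0],
    [0,0,0]
  ]
}}

```text
t: 63.2
tcp_pos: [0.4054, -0.2436, 0.0567]
orientation: [0.002, 0.998, -0.063, 0.001]
contact_force: [-0.2, 0.5, -0.8]
opening: 0.0528
grasp_force: 0.0
```

Emit:
{"method": "move_arm", "body": {
  "linear": [
    [0,0,0],
    [0,0,0],
    [0,0,0],
    [0,0,0],
    [0,0,0],
    [0,0,0],
    [0,0,0]
  ],
  "turn": [
    [0,0,0],
    [0,0,0],
    [0,0,0],
    [0,0,0],
    [0,0,0],
    [0,0,0],
    [0,0,0]
  ],
  "grip": -1
}}

```text
t: 64.08
tcp_pos: [0.4046, -0.2433, 0.0557]
orientation: [0.001, 0.998, -0.063, -0.0]
contact_force: [-0.5, -0.8, 5.6]
opening: 0.02
grasp_force: 10.0
```

Emit:
{"method": "move_arm", "body": {
  "linear": [
    [0,-0.0012,0],
    [0,0,0],
    [0,0,0],
    [0,0,0]
  ],
  "turn": [
    [0,0,0],
    [0,0,0],
    [0,0,0],
    [0,0,0]
  ]
}}

```text
t: 64.58
tcp_pos: [0.4048, -0.2425, 0.0557]
orientation: [0.002, 0.998, -0.063, -0.0]
contact_force: [-0.7, -1.6, 5.9]
opening: 0.02
grasp_force: 10.0
```

Emit:
{"method": "move_arm", "body": {
  "linear": [
    [0,0,0],
    [0,0,0],
    [0,0,0],
    [0,0,0],
    [0,0,-0.04],
    [0,0,-0.05],
    [0,0,-0.05],
    [-0.02,0,0],
    [0,0,0],
    [0,0,0]
  ],
  "turn": [
    [0,0,0],
    [0,0,0],
    [0,0,0],
    [0,0,0],
    [0,0,0],
    [0,0,0],
    [0,0,0],
    [0,0,0],
    [0,0,0],
    [0,0,0]
  ],
  "grip": 0.2
}}

```text
t: 65.82
tcp_pos: [0.3854, -0.2391, 0.1952]
orientation: [0.001, 0.998, -0.062, -0.0]
contact_force: [0.3, 0.8, 0.7]
opening: 0.0526
grasp_force: 0.0
```

```bash
python3 - <<'E'
from m import *
p,R,y,s=cur(); print(p.round(4),y,s['contact_force'])
W=snap('wrist'); T=snap('top')
for b in blobs(W,*GR): print('mark',b[0])
g=cv2.cvtColor(W['image'],cv2.COLOR_RGB2GRAY)
for r in (145,150,165,170,175,178):
    xs=np.nonzero(g[r,235:285]<45)[0]+235; print(r,xs.min() if len(xs) else None,xs.max() if len(xs) else None)
for b in blobs(T,*GR,amin=25): print('gr',b[0],b[1],onz(T,b[0],.06)[0].round(3))
im=np.hstack([cv2.resize(W['image'][90:240,150:350],(400,300)),cv2.resize(T['image'][100:250,110:310],(400,300))]); cv2.imwrite('pics/m13.png',im[:,:,::-1])
E
```

```text
[ 0.3854 -0.2391  0.1952] -0.12501119274435757 [0.27478706 0.80766819 0.70546471]
mark [256.57241379 116.66896552]
145 248 266
150 246 268
165 246 269
170 245 269
175 245 269
178 246 269
gr [185.38 164.42] 100 [0.604 0.21  0.06 ]
gr [159.4950495  167.24752475] 101 [0.603 0.307 0.06 ]
```

View pics/m13.png

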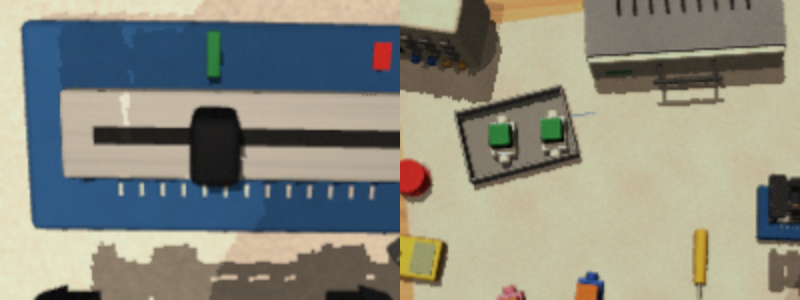

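The grip at column 257 is level with the mark at 256.6. The drawer is shut and both green valves stand in the tray, so I'm handing in.

```bash
python3 -c "
from cell import arm
print(arm.sign_off())"
```

```text
the job is handed in; nothing more can be done
None
```

The changeover is finished and handed in: fader slid to off first, both green-capped valves stood in the out-tray, all four orange-capped valves stood one to a bay, drawer pushed home against its stop (flush in the picture), then the fader set to the green mark (within about 1 mm in the last picture).

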